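# Change grip on a driver and tighten a cell press

## Robot

A 7-joint arm with a two-finger parallel gripper is mounted at the origin on the work surface. World frame = base frame: x ahead of the robot, y to its left, z up, the work surface at z = 0. Lengths are in m, angles in rad, forces in N, time in s.
With the tool pointing down it reaches from about 0.4 to 0.9 m from the base axis. Payload 5.6 kg.
Tool frame: the origin (TCP) lies at the very end of the fingers, on their centre line; the grasp point (between the pads) lies 19 mm behind it; z points along the fingers, y is the direction in which the jaws open and shut (so a half turn about z gives the same grasp; the last joint's range is limited). The gripper opens to 92 mm and grips with 3 to 60 N. Pads are 20 mm wide; open, the fingers measure 128 mm over their backs; the gripper's body (75 mm by 189 mm) begins 69 mm behind the grasp point.
Start: joints at [-1.339, 0.468, -0.012, 1.603, 0.006, 1.071, -0.056], TCP at [0.176, 0.626, 0.215] pointing down, gripper open.
Joint ranges: [-2.53, 2.53], [-0.31, 2.02], [-1.57, 1.55], [0.28, 2.44], [-1.29, 4.43], [0.15, 1.84], [-2.92, 2.92]. Speed limits (rad/s): [2.57, 2.57, 3.14, 3.14, 3.14, 3.14, 3.14].

## Interface

Orientations are given as a unit quaternion [x, y, z, w].
In Python, from bench import robot gives the robot as it stands.
- The arm moves only by the tool servo_tool, never from a script. Its argument "rows" is a list of rows, each an object with "linear": the shift along the tool's x, y, z normalised to -1 to 1, where 1 is 250 mm, a list of three; "yaw": the turn about the tool's z normalised to -1 to 1, where 1 is 45 degrees. In form: [{"linear": [x, y, z], "yaw": yaw}, ...]. A call has exactly 5 rows; each row is the pose to reach, as a shift and turn from the pose commanded when the call began, along the tool's axes at that moment; what a row does not reach only later rows make up. A row lasts 1/10 s, in which the tool goes at most 50 mm and 8.59 degrees, less where a joint would pass 70% of its speed; a pose out of reach is approached as far as the arm can. A call with a number of a shift or a turn outside -1 to 1 is refused whole. A call with a gripper value outside its range is refused whole. "claw" is the closure, from 0 (fully open) to 1 (shut), set as the call begins (left out, the last holds). The fingers move at their own pace and stop on an object; the grip force is fixed at half the most. Time passes only in rows, so rows that repeat a pose let the fingers close, or fill a call up. It gives the time, the measured TCP pose, the force and the opening at its end, in the units of the state.
- robot.observe(): the state, without advancing time (a new reading comes with each control period).
- robot.grab_frame(name): name is "scene" or "top"; returns a dict with "image" (420x560x3 uint8, blue, green, red), "fx", "fy", "cx", "cy" (pixels), "rvec" (rotation vector, rad) and "tvec" (3), from world to camera coordinates, as OpenCV has them. Camera axes: x right, y down, z forward; pixel columns grow to the right and rows downward; lengths in m; the calibration is good to about 2 mm. A picture is of the moment at which its call begins. There is no depth.
- robot.hand_in(): hands the job in, once; it reports no verdict.
Trained networks look in a picture, given as the dict that the camera call returned (one of the last four; its "shot" number tells which), for a name from the list of things; names that differ only in an ending like _2 or _b are one class to them, and where a whole thing is asked for, a point or a joint stands for the part that bears it (a point fixed in the world has none). Each returns a list of dicts, best first, with "conf" (0 to 1); they miss things now and then, are a little off and sometimes report something else, mostly with a low value. They report only what shows in the picture. A call takes as long as a camera call.
- robot.masks_of(picture, label): "pixels" (420x560 bool, what is visible of it) and "pixel" ([column, row] in pixels, amid what is visible of it).
- robot.place_of(picture, label): "pixel" ([column, row] in pixels: a listed point, or the origin of a listed thing).
The state is a dict: "time_s": time; "qpos": joint angles; "joint_velocities": joint speeds; "tau": joint torques, N m; "ee_pos": TCP position; "eef_rot": TCP orientation; "contact_force": force on the tool from outside, world axes, zero at the start; "ft_torque": the same for the moment, N m; "opening": finger opening in m.
Only numpy, scipy, OpenCV 4.12 (cv2) and the standard library are available. Lean on these libraries where they do the work, as an engineer would, in place of code of your own. Each camera call takes 0.05 s, during which the arm holds its last target.

## Task

One of the two cell presses is still loose, its knob's lug standing away from the stop pin. Pick up the big square-drive driver lying on the bench and stand it tip down in the slanted holder; let go there so that you can take it again end-on, then with the driver upright in the square recess turn that knob clockwise until the lug is hard against the pin. Put the driver back in the holder, tip fully home, and let go; touch the presses with the driver only, leave the other press tight, and everything else on the bench where it stands.

Things in the scene. Friction and masses are not known exactly. Their poses are not given: they have to be found in the camera images.
- driver: Square-drive driver lying on the bench, 170 mm long, 120-220 g. Black octagonal handle 28 mm across flats from x = -100 to 0 mm (flats face its own y, z and the diagonals), steel shaft 10 mm square (faces to y and z) from x = 0 to 70, last 8 mm stepped down to 6.5 mm. Origin on the centre line at the shoulder, +x to the tip, mass centre near x = -42. Starts +z up, axis 14 mm above bench.
- driver_tip (a point): Centre of the driver's tip, the end of the nose, 70 mm from the shoulder along the driver's +x.
- holder: Tool holder, fixed. Steel foot 110 x 80 x 8 mm (x, y, z), origin at the centre of its underside. On it a round aluminium sleeve, closed below, leaning 28 degrees from vertical: its axis runs up from the floor along (-0.469, 0, 0.883) in the holder's frame. A row of spare bits 38 mm high stands at y = +30 mm.
- holder_floor (a point): Centre of the sleeve's inner floor, where the driver's tip rests when fully home. The bore is 18 mm wide, so the driver settles leaning 5 to 10 degrees more; its shoulder then stands 13 mm clear of the mouth.
- holder_mouth (a point): Centre of the sleeve's mouth, 57 mm up the axis from the floor and 72 mm above the bench. The last 12 mm flare to about 37 mm inside, 45 mm outside.
- press_a: The loose press, fixed. Base plate 70 x 120 x 12 mm (x, y, z), origin at the centre of its underside; round cell stack, two pillars, bridge 44 x 120 mm with its top 72 mm up (caps to 78 mm). On it a captive round steel knob 40 mm wide, top 98 mm up, whose side lug reaches 30.5 mm out. A stop pin 6 mm thick, 86 mm high, stands 28 mm from the knob's axis towards +y.
- recess_a (a point): Centre of the floor of the square recess in press_a's knob, on the knob's vertical axis, 74 mm above the bench. Recess 11.2 mm square, 18 mm deep, and above it a countersink 6 mm deep, widening to about 22 mm. The point's frame turns with the knob; the recess's walls face its x and y.
- knob_a (a joint): Turn of press_a's knob in rad, clockwise seen from above. Starts between 0 and 0.5 (loose: lug points roughly to the press's -x side); the stop, lug against pin, is at 1.2. At 0 the knob's frame is parallel to the press's. Needs about 0.1 N m and stays where it is left.
- press_b: The other press, same make and size, fixed to the bench, already tight (lug against its stop pin).
- knob_b (a joint): Turn of press_b's knob, as knob_a; starts at about 1.2, tight.
- beaker: Bystander: glass beaker 66 mm wide, 85 mm high; origin at the centre of its underside.
- bottle: Bystander: glass bottle 68 mm wide, 135 mm high, with a cap; origin at the centre of its underside.
- dish: Bystander: shallow clear dish 64 mm wide, 14 mm high; origin at the centre of its underside.
- vial_1: Bystander: small amber vial 25 mm wide, 50 mm high, on the left (+y); origin at the centre of its underside.
- vial_2: Bystander: a second such vial, on the right (-y).
- wrench: Bystander: flat steel wrench 130 mm long, lying on the bench; its x axis lies along it.
- jar: Bystander: white jar 48 mm wide, 60 mm high; origin at the centre of its underside.

How it is judged:
By the outcome, as a careful person would: the job done as asked, in the order asked, and still so for the second after the job is handed in, with the robot touching nothing.
It also fails if it takes over 72 s, if anything falls off the work surface, if the arm or the gripper's body presses on something with over 40 N, if the wrist force passes 120 N, or if a joint passes its speed limit or range.

## Working session

There is one attempt and no reset: what is moved stays moved. The work goes in short steps, Python scripts to look and compute and a tool call to move; the robot and the scene stay as the last step left them, time stands still between calls to the robot, and variables do not carry over. Pictures are saved under pics/ and viewed, and the job is handed in when it is done.

Besides the shell and the picture viewer there is one more tool, called after "Emit:" as name([rows], argument=value, ...), one row to a line, values as JSON. servo_tool: Moves the arm, as the interface text tells. Scaled input: -1 to 1 covers 250 mm each way for a shift and 45 degrees each way for a turn. Its arguments: {"type":"object","properties":{"rows":{"type":"array","items":{"type":"object","properties":{"linear":{"type":"array","items":{"type":"number"}},"yaw":{"type":"number"}}}},"claw":{"type":"number"}},"required":["rows"]}

```bash
ls; mkdir -p pics; cat > h.py <<'E'
import numpy as np, cv2
from bench import robot
def cam(f):
    R=cv2.Rodrigues(np.array(f['rvec'],float))[0]; t=np.array(f['tvec'],float).ravel()
    K=np.array([[f['fx'],0,f['cx']],[0,f['fy'],f['cy']],[0,0,1]]);return R,t,K
def ray(f,p):
    R,t,K=cam(f); d=R.T@np.linalg.solve(K,[p[0],p[1],1]); return -R.T@t,d
def atz(f,p,z):
    c,d=ray(f,p); return c+d*(z-c[2])/d[2]
def tri(f1,p1,f2,p2):
    c1,d1=ray(f1,p1);c2,d2=ray(f2,p2);d1/=np.linalg.norm(d1);d2/=np.linalg.norm(d2)
    s=np.linalg.lstsq(np.stack([d1,-d2],1),c2-c1,rcond=None)[0]
    a=c1+s[0]*d1;b=c2+s[1]*d2;return (a+b)/2,np.linalg.norm(a-b)
def proj(f,P):
    R,t,K=cam(f); q=K@(R@np.array(P)+t); return q[:2]/q[2]
E
python3 - <<'E'
from h import *
np.set_printoptions(precision=4,suppress=True)
o=robot.observe()
for k in o: print(k,o[k])
s=robot.grab_frame('scene');t=robot.grab_frame('top')
cv2.imwrite('pics/s0.png',s['image']);cv2.imwrite('pics/t0.png',t['image'])
for n,f in (('s',s),('t',t)):
    R,tt,K=cam(f);print(n,-R.T@tt,R,K[0])
for l in ['driver','driver_tip','holder','holder_floor','holder_mouth','press_a','recess_a','beaker','bottle','dish','vial_1','wrench','jar']:
    for n,f in (('s',s),('t',t)):
        print(l,n,[(np.round(d['pixel'],1).tolist(),round(d['conf'],2)) for d in robot.place_of(f,l)])
E
```

```text
pics
time_s 0.0
qpos [-1.339   0.4684 -0.0116  1.6036  0.006   1.0714 -0.0563]
joint_velocities [-0.0011 -0.0009  0.0003  0.0014  0.0014  0.      0.0013]
tau [ -0.0002 -52.0579  -0.0129 -24.3747  -0.0567   0.0173   0.0001]
ee_pos [0.1763 0.6251 0.2137]
eef_rot [ 0.137   0.9906 -0.0008 -0.0001]
contact_force [ 0.6297 -0.2238 -0.2021]
ft_torque [ 0.0148 -0.0246  0.0497]
opening 0.09170004871300232
s [ 0.8756 -0.6132  0.8018] [[ 0.8752  0.4836  0.0157]
 [ 0.3581 -0.6256 -0.6931]
 [-0.3253  0.6122 -0.7207]] [514.9076   0.     273.6001]
t [0.4792 0.011  1.2034] [[-0.0184 -0.9997 -0.0161]
 [-0.9965  0.0196 -0.0809]
 [ 0.0812  0.0146 -0.9966]] [477.9755   0.     271.6798]
driver s [([268.7, 207.3], 0.83), ([276.0, 233.1], 0.54), ([320.2, 190.6], 0.34)]
driver t [([263.7, 231.8], 0.76)]
driver_tip s [([276.1, 229.0], 0.82)]
driver_tip t [([284.1, 218.7], 0.66), ([410.3, 227.7], 0.53)]
holder s [([172.4, 344.0], 0.83)]
holder t [([404.5, 229.3], 0.87), ([349.2, 303.2], 0.2)]
holder_floor s [([185.3, 344.8], 0.65)]
holder_floor t [([404.2, 218.3], 0.75)]
holder_mouth s [([170.6, 321.5], 0.56), ([247.1, 303.5], 0.21)]
holder_mouth t [([409.6, 226.8], 0.87), ([290.0, 169.4], 0.16)]
press_a s [([310.9, 144.1], 0.95), ([325.5, 265.6], 0.91), ([310.4, 116.3], 0.3)]
press_a t [([162.0, 245.9], 0.8)]
recess_a s [([310.5, 114.8], 0.69), ([182.3, 343.7], 0.56)]
recess_a t [([153.2, 244.6], 0.68)]
beaker s [([259.1, 371.2], 0.77), ([312.1, 114.0], 0.25)]
beaker t [([388.0, 163.0], 0.67)]
bottle s [([380.7, 191.0], 0.9)]
bottle t [([187.8, 164.3], 0.72), ([265.2, 235.4], 0.34)]
dish s [([233.1, 153.8], 0.79)]
dish t [([214.1, 299.1], 0.57)]
vial_1 s [([246.7, 303.8], 0.89), ([319.6, 192.8], 0.71)]
vial_1 t [([221.1, 203.3], 0.58), ([347.4, 203.4], 0.58), ([213.8, 297.4], 0.15)]
wrench s [([330.9, 378.8], 0.94)]
wrench t [([370.3, 127.5], 0.79)]
jar s [([144.6, 249.5], 0.67), ([321.2, 195.8], 0.21)]
jar t [([347.2, 301.1], 0.67)]
```

View pics/s0.png

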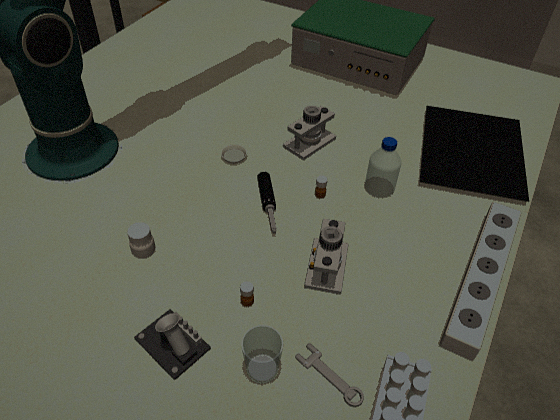

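View pics/t0.png

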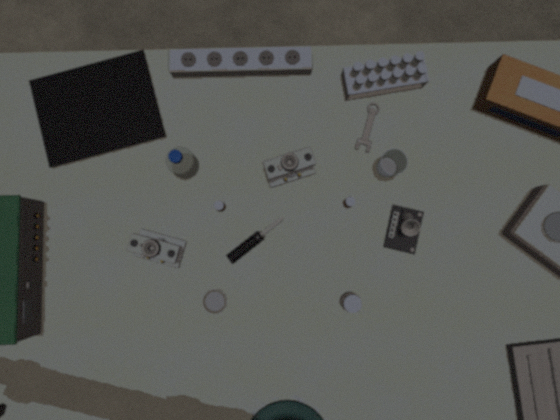

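```bash
python3 - <<'E'
import cv2,numpy as np
s=cv2.imread('pics/s0.png');t=cv2.imread('pics/t0.png')
def c(im,x,y,w,h,k): return cv2.resize(cv2.convertScaleAbs(im[y:y+h,x:x+w],alpha=1.5),(w*k,h*k),interpolation=cv2.INTER_CUBIC)
a=np.hstack([c(s,275,90,75,75,5),c(s,290,210,75,75,5)])
b=np.hstack([c(t,118,210,75,75,5),c(t,255,130,75,75,5)])
cv2.imwrite('pics/p0.png',np.vstack([a,b])[:, :])
a=np.hstack([c(s,130,295,90,90,4),c(t,370,190,75,75,5)[:360,:360]])
b=np.hstack([c(s,240,160,60,80,4),c(t,220,205,75,64,5)[:320]])
cv2.imwrite('pics/p1.png',a);cv2.imwrite('pics/p2.png',b)
E
```

```text
(no output)
```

View pics/p0.png

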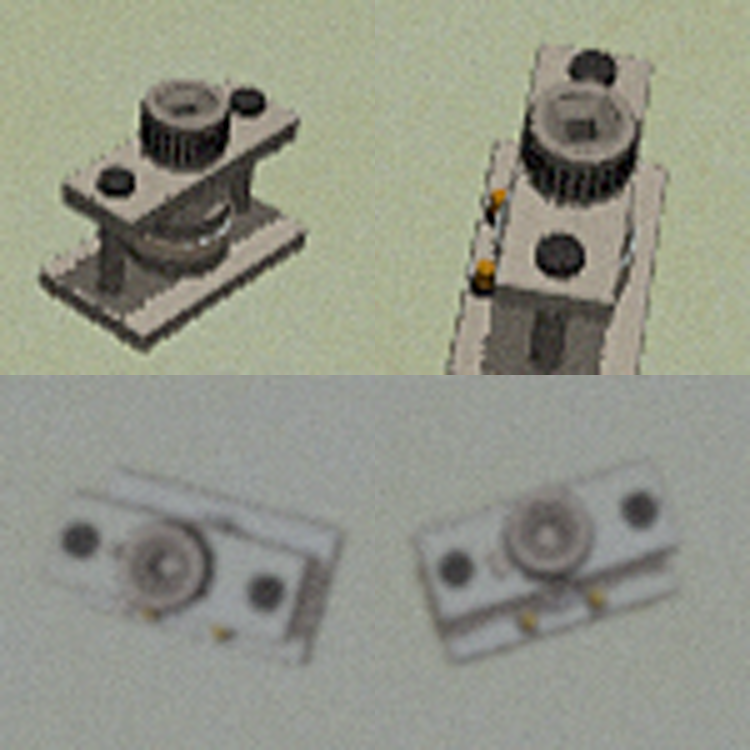

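View pics/p1.png

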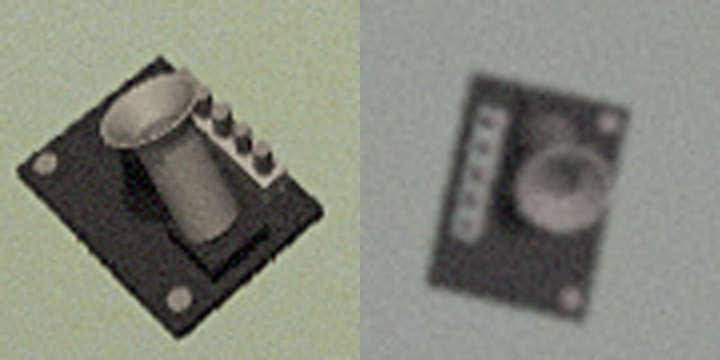

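View pics/p2.png

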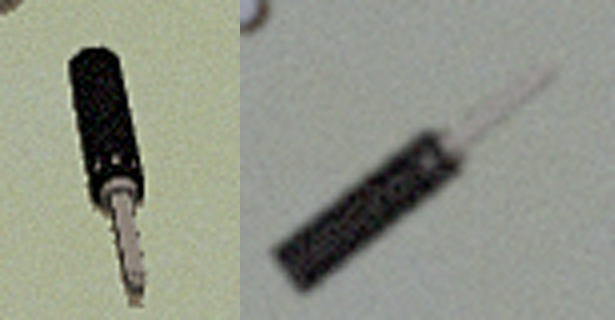

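```bash
python3 - <<'E'
import cv2,numpy as np
from h import *
s=cv2.imread('pics/s0.png');t=cv2.imread('pics/t0.png')
fs=[robot.grab_frame('top')['image'].astype(float) for _ in range(6)]
m=np.mean(fs,0).astype(np.uint8); cv2.imwrite('pics/tm.png',m)
fs=[robot.grab_frame('scene')['image'].astype(float) for _ in range(6)]
ms=np.mean(fs,0).astype(np.uint8); cv2.imwrite('pics/sm.png',ms)
def c(im,x,y,w,h,k): return cv2.resize(cv2.convertScaleAbs(im[y:y+h,x:x+w],alpha=1.6),(w*k,h*k),interpolation=cv2.INTER_CUBIC)
cv2.imwrite('pics/p3.png',np.hstack([c(m,125,222,40,40,10),c(m,268,138,40,40,10)]))
cv2.imwrite('pics/p4.png',np.hstack([c(ms,290,95,40,40,10),c(ms,312,215,40,40,10)]))
E
```

```text
(no output)
```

View pics/p3.png

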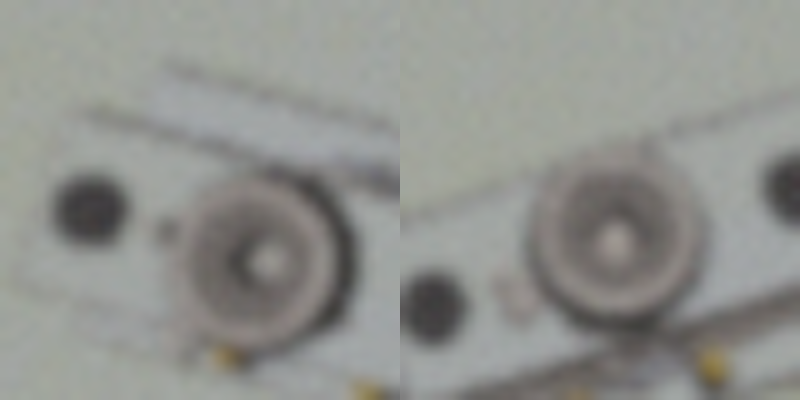

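View pics/p4.png

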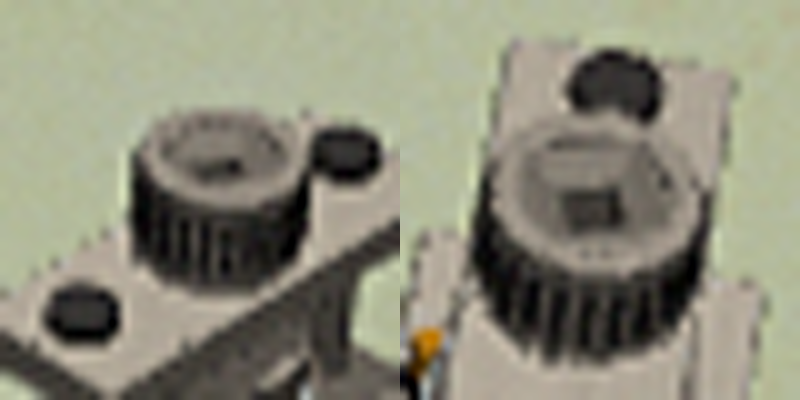

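```bash
python3 - <<'E'
from h import *
np.set_printoptions(precision=4,suppress=True)
s=robot.grab_frame('scene');t=robot.grab_frame('top')
import pickle;pickle.dump((s,t),open('f0.pkl','wb'))
def P(n,ps,pt,z):
    X,e=tri(s,ps,t,pt);print(n,'tri',X,'err',round(e,4),'s@z',atz(s,ps,z)[:2],'t@z',atz(t,pt,z)[:2])
P('driver',[268.7,207.3],[263.7,231.8],.014)
P('tip',[276.1,229],[284.1,218.7],.014)
P('holder',[172.4,344],[404.5,229.3],0)
P('floor',[185.3,344.8],[404.2,218.3],.022)
P('mouth',[170.6,321.5],[409.6,226.8],.072)
P('press_a',[310.9,144.1],[162,245.9],0)
P('recess',[310.5,114.8],[153.2,244.6],.074)
P('press_b',[325.5,265.6],[290,165],0)
P('beaker',[259.1,371.2],[388,163],0)
P('bottle',[380.7,191],[187.8,164.3],0)
P('dish',[233.1,153.8],[214.1,299.1],0)
P('v1',[246.7,303.8],[347.4,203.4],0.)
P('v2',[319.6,192.8],[221.1,203.3],0.)
P('jar',[144.6,249.5],[347.2,301.1],0)
P('wrench',[330.9,378.8],[370.3,127.5],0)
for l in ['recess_a','press_a','holder_mouth','holder_floor','driver','driver_tip']:
    for n,f in (('s',s),('t',t)):
        print(l,n,[(np.round(d['pixel'],1).tolist(),round(d['conf'],2)) for d in robot.place_of(f,l)])
for l in ['driver','holder','press_a','knob_a']:
    for n,f in (('s',s),('t',t)):
        M=robot.masks_of(f,l)
        print(l,n,[(d['pixels'].sum(),np.round(d['pixel'],1),round(d['conf'],2)) for d in M])
        np.save(f'm_{l}_{n}.npy',np.array([d['pixels'] for d in M]))
E
```

```text
driver tri [0.5141 0.0483 0.0208] err 0.0032 s@z [0.5096 0.0531] t@z [0.5157 0.0493]
tip tri [0.5511 0.0004 0.0191] err 0.0093 s@z [0.5529 0.0069] t@z [ 0.5474 -0.002 ]
holder tri [ 0.5172 -0.3023 -0.0011] err 0.0037 s@z [ 0.5193 -0.3018] t@z [ 0.5157 -0.3032]
floor tri [ 0.5439 -0.2988  0.0143] err 0.0034 s@z [ 0.5486 -0.301 ] t@z [ 0.5422 -0.2978]
mouth tri [ 0.5206 -0.2971  0.0666] err 0.0031 s@z [ 0.5245 -0.2986] t@z [ 0.5192 -0.2966]
press_a tri [ 0.4859  0.3075 -0.0026] err 0.0009 s@z [0.4875 0.3048] t@z [0.4855 0.3067]
recess tri [0.4849 0.3037 0.0877] err 0.0081 s@z [0.4741 0.3186] t@z [0.4886 0.3094]
press_b tri [ 0.681  -0.0212  0.0064] err 0.0056 s@z [ 0.6771 -0.018 ] t@z [ 0.6846 -0.02  ]
beaker tri [ 0.6793 -0.2704  0.0037] err 0.0107 s@z [ 0.6739 -0.2718] t@z [ 0.6845 -0.2684]
bottle tri [ 0.6939  0.2425 -0.0083] err 0.0012 s@z [0.6963 0.2341] t@z [0.6919 0.2406]
dish tri [0.3488 0.1736 0.0064] err 0.0067 s@z [0.3416 0.1781] t@z [0.3509 0.1763]
v1 tri [ 0.5847 -0.1639 -0.0099] err 0.0003 s@z [ 0.5884 -0.1693] t@z [ 0.5837 -0.1625]
v2 tri [0.5862 0.1535 0.0095] err 0.007
[... 795 characters left out ...]
303.4], 0.35)]
driver s [(np.int64(705), array([269. , 197.3]), 0.88), (np.int64(270), array([310.2, 113.9]), 0.52)]
driver t [(np.int64(566), array([250.6, 244.1]), 0.96), (np.int64(302), array([150.1, 248.4]), 0.74)]
holder s [(np.int64(2819), array([174.8, 343. ]), 0.94)]
holder t [(np.int64(1408), array([403.2, 227.9]), 0.83)]
press_a s [(np.int64(1700), array([312.3, 133.4]), 0.66), (np.int64(2256), array([329.4, 257.7]), 0.62)]
press_a t [(np.int64(1298), array([291.9, 167. ]), 0.64), (np.int64(1507), array([160.6, 247.3]), 0.61)]
knob_a s [(np.int64(274), array([309.5, 115. ]), 0.76)]
knob_a t [(np.int64(286), array([287.2, 161.9]), 0.62), (np.int64(292), array([147.8, 247.8]), 0.59)]
```

```bash
cat > fit.py <<'E'
from h import *
from scipy.optimize import minimize
def box(x0,x1,y0,y1,z0,z1): return np.array([[x,y,z] for x in(x0,x1) for y in(y0,y1) for z in(z0,z1)])*1e-3
def cyl(c,r,a=(0,0,1),n=28):
    a=np.array(a,float);a/=np.linalg.norm(a);u=np.cross(a,[0,1,0]);u/=np.linalg.norm(u);v=np.cross(a,u)
    th=np.linspace(0,2*np.pi,n,endpoint=False);return (np.array(c)+r*(np.cos(th)[:,None]*u+np.sin(th)[:,None]*v))*1e-3
def tf(p,P,z=0):
    c,s=np.cos(p[2]),np.sin(p[2]);R=np.array([[c,-s,0],[s,c,0],[0,0,1]]);return P@R.T+[p[0],p[1],z]
S=8
def render(f,parts,p,off=(0,0)):
    im=np.zeros((420,560),np.uint8)
    out=np.zeros((420*2,560*2),np.uint8)
    R,t,K=cam(f)
    for P in parts:
        q=tf(p,P)@R.T+t; q=q@K.T; q=q[:,:2]/q[:,2:]+off
        h=cv2.convexHull((q*2+.5).astype(np.float32))
        cv2.fillConvexPoly(out,np.round(h*16).astype(np.int32),255,lineType=cv2.LINE_AA,shift=4)
    return cv2.resize(out,(560,420),interpolation=cv2.INTER_AREA)/255.
def fit(frames,masks,parts,p0,yawstarts=(0,)):
    best=None
    def cost(v):
        c=0
        for f,m in zip(frames,masks):
            r=render(f,parts,(v[0]/100,v[1]/100,v[2]/10)); c+=1-np.minimum(r,m).sum()/np.maximum(r,m).sum()
        return c
    for dy in yawstarts:
        v0=np.array([p0[0]*100,p0[1]*100,(p0[2]+dy)*10])
        sx=np.vstack([v0]+[v0+d for d in np.diag([.8,.8,1.5])])
        r=minimize(cost,v0,method='Nelder-Mead',options=dict(initial_simplex=sx,xatol=.005,fatol=1e-4))
        if best is None or r.fun<best.fun:best=r
    v=best.x;return np.array([v[0]/100,v[1]/100,v[2]/10]),best.fun
DRV=[np.vstack([box(-100,0,-14,14,8.2,19.8),box(-100,0,-5.8,5.8,0,28)]),box(0,62,-5,5,9,19),box(62,70,-3.25,3.25,10.75,17.25)]
PRS=[box(-35,35,-60,60,0,12),box(-22,22,-60,60,62,72),np.vstack([cyl((0,0,74),20),cyl((0,0,98),20)]),np.vstack([cyl((0,0,12),25),cyl((0,0,60),25)])]
def HLD(xm):
    a=np.array([-.469,0,.883]);m=np.array([xm,0,72.])
    return [box(-55,55,-40,40,0,8),np.vstack([cyl(m,22.5,a),cyl(m-12*a,13,a)]),np.vstack([cyl(m-12*a,13,a),cyl(m-63*a,13,a)])]
E
python3 - <<'E'
from fit import *
import pickle
np.set_printoptions(precision=4,suppress=True)
s,t=pickle.load(open('f0.pkl','rb'))
L=lambda l,n,i:np.load(f'm_{l}_{n}.npy')[i].astype(float)
def go(name,ms,mt,parts,p0,ys):
    for nm,fs,m in (('both',[s,t],[ms,mt]),('s',[s],[ms]),('t',[t],[mt])):
        p,c=fit(fs,m,parts,p0,ys);print(name,nm,p,np.degrees(p[2]).round(1),round(c,3))
go('driver',L('driver','s',0),L('driver','t',0),DRV,(.515,.049,-.97),(0,.1))
go('press',L('press_a','s',0),L('press_a','t',1),PRS,(.486,.307,-.2),(-.2,.0,.2))
go('pressb',L('press_a','s',1),L('press_a','t',0),PRS,(.682,-.02,.2),(-.1,.1))
for xm in (0,-10,-20): go('holder%d'%xm,L('holder','s',0),L('holder','t',0),HLD(xm),(.517,-.303,-.2),(-.1,.1))
E
```

```text
driver both [ 0.51    0.0552 -0.9261] -53.1 0.257
driver s [ 0.5117  0.0517 -0.9253] -53.0 0.087
driver t [ 0.51    0.0567 -0.9232] -52.9 0.128
press both [ 0.4812  0.3104 -0.2831] -16.2 0.17
press s [ 0.4825  0.3058 -0.2508] -14.4 0.093
press t [ 0.4812  0.3115 -0.291 ] -16.7 0.052
pressb both [ 0.6785 -0.0174  0.2997] 17.2 0.196
pressb s [ 0.6782 -0.0175  0.3097] 17.7 0.087
pressb t [ 0.6786 -0.0164  0.2502] 14.3 0.107
holder0 both [ 0.517  -0.2997 -0.2595] -14.9 0.144
holder0 s [ 0.5177 -0.3004 -0.2533] -14.5 0.057
holder0 t [ 0.5166 -0.2977 -0.2541] -14.6 0.07
holder-10 both [ 0.517  -0.2996 -0.2559] -14.7 0.165
holder-10 s [ 0.5178 -0.3004 -0.2493] -14.3 0.078
holder-10 t [ 0.5166 -0.2977 -0.2548] -14.6 0.07
holder-20 both [ 0.5171 -0.2996 -0.258 ] -14.8 0.203
holder-20 s [ 0.5178 -0.3004 -0.2506] -14.4 0.117
holder-20 t [ 0.5166 -0.2977 -0.2548] -14.6 0.07
```

```bash
python3 - <<'E'
from fit import *
import pickle
np.set_printoptions(precision=4,suppress=True)
s,t=pickle.load(open('f0.pkl','rb'))
L=lambda l,n,i:np.load(f'm_{l}_{n}.npy')[i].astype(float)
for xm in (-3,0,3,6,10,15):
    c=[fit([f],[L('holder',n,0)],HLD(xm),(.517,-.2997,-.255))[1] for n,f in (('s',s),('t',t))];print(xm,np.round(c,4))
# overlay
k=4
for xm in (3,8):
  p=(.517,-.2995,-.2555)
  ims=[]
  for n,f,(x,y) in (('s',s,(130,295)),('t',t,(365,185))):
    im=cv2.imread(f'pics/{n}m.png')[y:y+90,x:x+90];im=cv2.convertScaleAbs(cv2.resize(im,None,fx=4,fy=4,interpolation=cv2.INTER_CUBIC),alpha=1.5)
    a=np.array([-.469,0,.883]);m=np.array([xm,0,72.])
    for P,c in ((cyl(m,18.5,a),(0,0,255)),(cyl(m,22.5,a),(0,255,255)),(cyl(m-12*a,9,a),(0,255,0)),(box(-55,55,-40,40,8,8)[[0,2,6,4]],(255,0,0))):
        q=np.array([proj(f,X) for X in tf(p,P)]);q=((q-[x,y]+.5)*4).astype(np.int32)
        cv2.polylines(im,[q],True,c,1)
    ims.append(im)
  cv2.imwrite(f'pics/h{xm}.png',np.hstack(ims))
E
```

```text
-3 [0.0573 0.0703]
0 [0.0571 0.0703]
3 [0.0567 0.0703]
6 [0.0562 0.0703]
10 [0.0559 0.0703]
15 [0.056  0.0736]
```

View pics/h3.png

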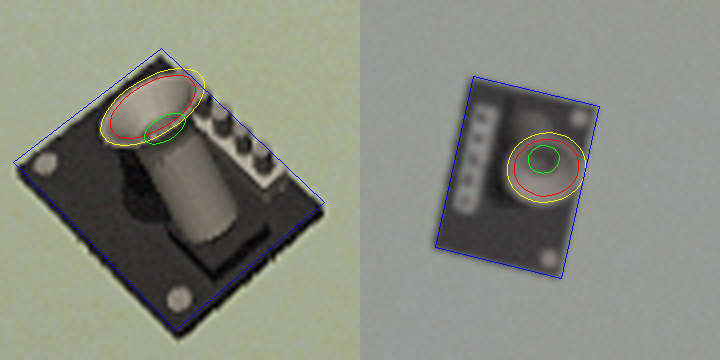

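View pics/h8.png

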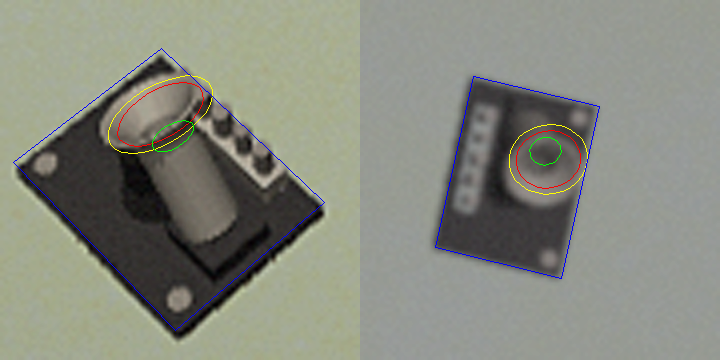

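```bash
cat > mv.py <<'E'
from h import *
import sys
from scipy.spatial.transform import Rotation as Ro
np.set_printoptions(precision=4,suppress=True)
def st():
    o=robot.observe();R=Ro.from_quat(o['eef_rot']).as_matrix();return o,np.array(o['ee_pos']),R
def plan(tgt,yaw=None):
    """tgt xyz tcp, yaw: desired world yaw(deg) of tool y (mod 180)"""
    o,p,R=st();d=R.T@(np.array(tgt)-p)/.25
    cy=np.degrees(np.arctan2(R[1,1],R[0,1]));dy=0
    if yaw is not None: dy=(cy-yaw+90)%180-90
    print('t',round(o['time_s'],2),'p',p,'yaw',round(cy,1),'F',np.round(o['contact_force'],1),'T',np.round(o['ft_torque'],2),'open',round(o['opening'],4),'q7',round(o['qpos'][6],2))
    print('lin',d.round(4),'yawN',round(dy/45,4),'rows>=',np.linalg.norm(d)*5)
if __name__=='__main__':
    a=[float(x) for x in sys.argv[1:]]
    if a: plan(a[:3],a[3] if len(a)>3 else None)
    else: plan(st()[1])
E
python3 mv.py .458 .1244 .15 36.9
```

```text
t 3.1 p [0.1764 0.6256 0.2146] yaw 74.3 F [0.5 0.6 0.2] T [0.01 0.02 0.01] open 0.0919 q7 -0.06
lin [-1.6282 -1.6239  0.2584] yawN 0.83 rows>= 11.570347648500919
```

Emit:
servo_tool([
  {"linear": [-0.14,-0.14,0.0],"yaw": 0.15},
  {"linear": [-0.28,-0.28,0.0],"yaw": 0.3},
  {"linear": [-0.42,-0.42,0.0],"yaw": 0.45},
  {"linear": [-0.56,-0.56,0.0],"yaw": 0.6},
  {"linear": [-0.7,-0.7,0.0],"yaw": 0.83},
], claw=0)

```text
time_s: 3.6
ee_pos: [0.2981, 0.4079, 0.2148]
eef_rot: [0.436, 0.9, 0.0, -0.0]
contact_force: [0.4, 0.5, 0.5]
opening: 0.0916
```

```bash
python3 mv.py .458 .1244 .12 36.9
```

```text
t 3.6 p [0.2981 0.4079 0.2148] yaw 38.3 F [0.4 0.5 0.5] T [-0.09 -0.04  0.02] open 0.0916 q7 -0.29
lin [-1.2864 -0.2024  0.3787] yawN 0.0322 rows>= 6.780909207216093
```

Emit:
servo_tool([
  {"linear": [-0.2,-0.03,0.0],"yaw": 0},
  {"linear": [-0.4,-0.06,0.0],"yaw": 0},
  {"linear": [-0.6,-0.1,0.05],"yaw": 0},
  {"linear": [-0.78,-0.14,0.1],"yaw": 0},
  {"linear": [-0.96,-0.16,0.15],"yaw": 0},
])

```text
time_s: 4.1
ee_pos: [0.4165, 0.1954, 0.1772]
eef_rot: [0.433, 0.901, 0.001, 0.0]
contact_force: [1.0, 0.5, 0.4]
opening: 0.0918
```

```bash
python3 mv.py .458 .1244 .1 36.9
```

```text
t 4.1 p [0.4165 0.1954 0.1772] yaw 38.7 F [1.  0.5 0.4] T [ 0.02  0.01 -0.02] open 0.0918 q7 0.25
lin [-0.3255 -0.0484  0.3088] yawN 0.0391 rows>= 2.2563789661197524
```

Emit:
servo_tool([
  {"linear": [-0.16,-0.02,0.1],"yaw": 0.04},
  {"linear": [-0.3255,-0.0484,0.2],"yaw": 0.04},
  {"linear": [-0.3255,-0.0484,0.31],"yaw": 0.04},
  {"linear": [-0.3255,-0.0484,0.31],"yaw": 0.04},
  {"linear": [-0.3255,-0.0484,0.31],"yaw": 0.04},
])

```text
time_s: 4.6
ee_pos: [0.4572, 0.1266, 0.0998]
eef_rot: [0.447, 0.895, -0.0, -0.0]
contact_force: [0.0, 0.5, -0.3]
opening: 0.0922
```

```bash
python3 - <<'E'
from fit import *
import mv
np.set_printoptions(precision=4,suppress=True)
s=robot.grab_frame('scene');t=robot.grab_frame('top')
def c(im,x,y,w,h,k): return cv2.resize(cv2.convertScaleAbs(im[y:y+h,x:x+w],alpha=1.5),(w*k,h*k),interpolation=cv2.INTER_CUBIC)
cv2.imwrite('pics/g0.png',np.hstack([c(s['image'],200,110,100,130,4),c(t['image'],200,180,100,130,4)]))
mv.plan((.458,.1244,.005),36.9)
E
```

```text
t 4.7 p [0.458  0.1275 0.1008] yaw 37.0 F [0.6 0.1 0.1] T [ 0.03 -0.02 -0.01] open 0.0923 q7 0.49
lin [-0.0098 -0.0082  0.3833] yawN 0.0014 rows>= 1.9176493760030386
```

View pics/g0.png

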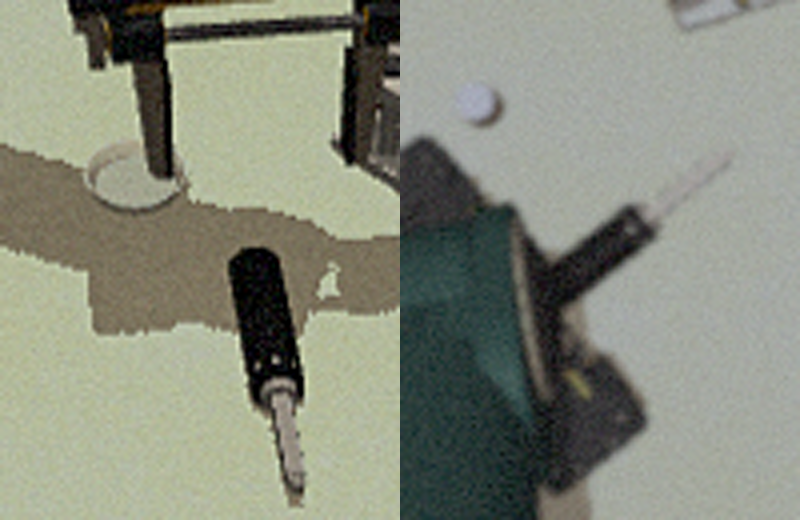

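The two frames show the open fingers straddling the driver's handle end (scene about pixel 263,180). I'll go down and close.

Emit:
servo_tool([
  {"linear": [-0.01,-0.008,0.14],"yaw": 0},
  {"linear": [-0.01,-0.008,0.28],"yaw": 0},
  {"linear": [-0.01,-0.008,0.35],"yaw": 0},
  {"linear": [-0.01,-0.008,0.378],"yaw": 0},
  {"linear": [-0.01,-0.008,0.378],"yaw": 0},
])

```text
time_s: 5.2
ee_pos: [0.4575, 0.1238, 0.0055]
eef_rot: [0.447, 0.895, 0.0, 0.0]
contact_force: [0.4, -0.3, -0.2]
opening: 0.0915
```

Emit:
servo_tool([
  {"linear": [0,0,0],"yaw": 0},
  {"linear": [0,0,0],"yaw": 0},
  {"linear": [0,0,0],"yaw": 0},
  {"linear": [0,0,0],"yaw": 0},
  {"linear": [0,0,0],"yaw": 0},
], claw=1)

```text
time_s: 5.7
ee_pos: [0.4575, 0.1231, 0.0054]
eef_rot: [0.447, 0.894, 0.0, 0.0]
contact_force: [-0.3, -0.6, -0.3]
opening: 0.0539
```

```bash
python3 mv.py
```

```text
t 5.7 p [0.4575 0.1231 0.0054] yaw 36.9 F [-0.3 -0.6 -0.3] T [-0.06 -0.02  0.04] open 0.0539 q7 0.59
lin [0. 0. 0.] yawN 0.0 rows>= 0.0
```

Fingers move ~75 mm/s; another half second closes them.

Emit:
servo_tool([
  {"linear": [0,0,0],"yaw": 0},
  {"linear": [0,0,0],"yaw": 0},
  {"linear": [0,0,0],"yaw": 0},
  {"linear": [0,0,0],"yaw": 0},
  {"linear": [0,0,0],"yaw": 0},
])

```text
time_s: 6.2
ee_pos: [0.4574, 0.123, 0.0051]
eef_rot: [0.447, 0.894, 0.0, 0.0]
contact_force: [0.5, 0.9, -0.0]
opening: 0.0277
```

Emit:
servo_tool([
  {"linear": [0,0,-0.1],"yaw": 0},
  {"linear": [0,0,-0.2],"yaw": 0},
  {"linear": [0,0,-0.3],"yaw": 0},
  {"linear": [0,0,-0.4],"yaw": 0},
  {"linear": [0,0,-0.4],"yaw": 0},
])

```text
time_s: 6.7
ee_pos: [0.4591, 0.1236, 0.1076]
eef_rot: [0.447, 0.894, 0.002, 0.002]
contact_force: [1.4, -0.0, -1.2]
opening: 0.0275
```

```bash
cat > look.py <<'E'
from h import *
import sys
def c(im,x,y,w,h,k): return cv2.resize(cv2.convertScaleAbs(im[y:y+h,x:x+w],alpha=1.5),(w*k,h*k),interpolation=cv2.INTER_CUBIC)
n=sys.argv[1];a=[int(v) for v in sys.argv[2:]]
s=robot.grab_frame('scene');out=[c(s['image'],a[0],a[1],100,130,4)]
if len(a)>2:
    t=robot.grab_frame('top');out.append(c(t['image'],a[2],a[3],100,130,4))
cv2.imwrite(f'pics/{n}.png',np.hstack(out))
import mv;mv.plan(mv.st()[1])
E
python3 look.py g1 220 100
```

```text
t 6.75 p [0.458  0.1234 0.106 ] yaw 36.9 F [ 0.1  0.1 -1.3] T [0.02 0.08 0.01] open 0.0279 q7 0.49
lin [0. 0. 0.] yawN 0.0 rows>= 0.0
```

View pics/g1.png

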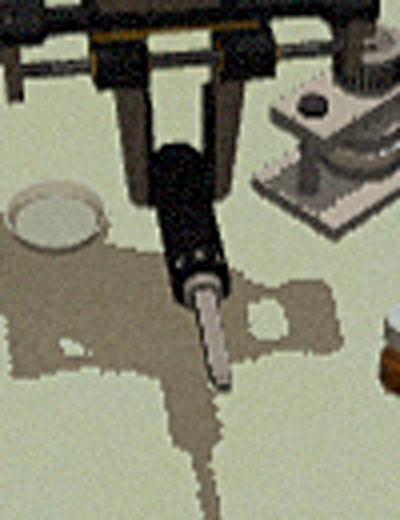

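```bash
cat > pitch.py <<'E'
from h import *
import sys,mv
# fit pitch: driver in vertical plane through grip; returns projected tip for pitches
def run(px,yawd,L=.158,up=.010):
    f=robot.grab_frame('scene');o,p,R=mv.st();g=p+[0,0,up]
    d=np.array([np.cos(np.radians(yawd)),np.sin(np.radians(yawd)),0])
    best=min((np.linalg.norm(proj(f,g+L*(d*np.cos(a)-np.array([0,0,1])*np.sin(a)))-px),np.degrees(a)) for a in np.radians(np.arange(-20,110,.5)))
    print('pitch down',best[1],'resid px',round(best[0],2))
if __name__=='__main__': a=[float(v) for v in sys.argv[1:]];run(np.array(a[:2]),*a[2:])
E
python3 pitch.py 275.5 197 -53.1
```

```text
pitch down 0.0 resid px 1.45
```

Emit:
servo_tool([
  {"linear": [0,0,0.14],"yaw": 0},
  {"linear": [0,0,0.26],"yaw": 0},
  {"linear": [0,0,0.26],"yaw": 0},
  {"linear": [0,0,0.26],"yaw": 0},
  {"linear": [0,0,0.26],"yaw": 0},
], claw=0.7)

```text
time_s: 7.3
ee_pos: [0.4579, 0.1229, 0.0407]
eef_rot: [0.447, 0.894, 0.0, 0.0]
contact_force: [0.9, -1.1, -1.5]
opening: 0.0278
```

```bash
python3 look.py g2 220 100
```

```text
t 7.35 p [0.4581 0.1231 0.041 ] yaw 36.9 F [ 0.3 -0.2 -1. ] T [-0.    0.06  0.  ] open 0.0279 q7 0.56
lin [0. 0. 0.] yawN 0.0 rows>= 0.0
```

View pics/g2.png

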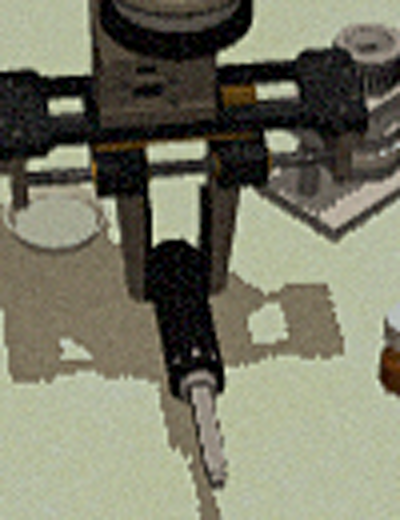

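```bash
python3 pitch.py 274.3 220.8 -53.1
```

```text
pitch down 1.0 resid px 0.24
```

Emit:
servo_tool([
  {"linear": [0,0,0],"yaw": 0},
  {"linear": [0,0,0],"yaw": 0},
  {"linear": [0,0,0],"yaw": 0},
  {"linear": [0,0,0],"yaw": 0},
  {"linear": [0,0,0],"yaw": 0},
], claw=0.696)

```text
time_s: 7.9
ee_pos: [0.4575, 0.1231, 0.0402]
eef_rot: [0.447, 0.894, 0.0, 0.0]
contact_force: [-0.4, 1.1, -1.1]
opening: 0.0279
```

```bash
python3 look.py g3 220 100
```

```text
t 7.95 p [0.4574 0.1231 0.0402] yaw 36.9 F [-0.7 -0.1 -0.8] T [-0.05 -0.07  0.04] open 0.0281 q7 0.56
lin [0. 0. 0.] yawN 0.0 rows>= 0.0
```

View pics/g3.png

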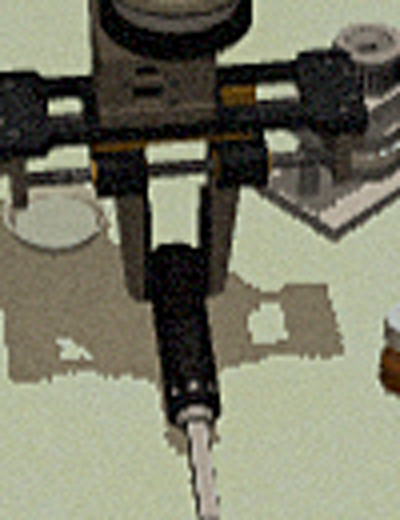

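Emit:
servo_tool([
  {"linear": [0,0,-0.05],"yaw": 0},
  {"linear": [0,0,-0.1],"yaw": 0},
  {"linear": [0,0,-0.15],"yaw": 0},
  {"linear": [0,0,-0.2],"yaw": 0},
  {"linear": [0,0,-0.2],"yaw": 0},
])

```text
time_s: 8.45
ee_pos: [0.4586, 0.1236, 0.0923]
eef_rot: [0.447, 0.894, 0.002, 0.001]
contact_force: [0.6, 1.8, -0.3]
opening: 0.0279
```

```bash
python3 look.py g4 220 100
```

```text
t 8.5 p [0.4581 0.1236 0.0914] yaw 36.9 F [ 0.5  0.9 -0.1] T [ 0.09  0.06 -0.01] open 0.0281 q7 0.51
lin [0. 0. 0.] yawN 0.0 rows>= 0.0
```

View pics/g4.png

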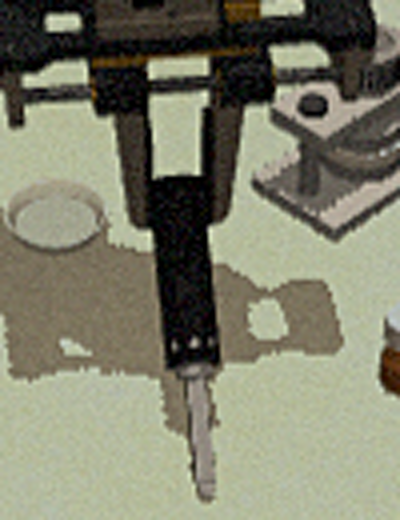

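```bash
python3 pitch.py 271.3 223.2 -53.1
```

```text
pitch down 37.0 resid px 0.15
```

Emit:
servo_tool([
  {"linear": [0,0,-0.03],"yaw": 0},
  {"linear": [0,0,-0.06],"yaw": 0},
  {"linear": [0,0,-0.09],"yaw": 0},
  {"linear": [0,0,-0.12],"yaw": 0},
  {"linear": [0,0,-0.12],"yaw": 0},
])

```text
time_s: 9.05
ee_pos: [0.458, 0.1233, 0.1212]
eef_rot: [0.447, 0.894, 0.001, 0.001]
contact_force: [-1.2, 1.4, 1.3]
opening: 0.028
```

```bash
python3 look.py g5 220 100
```

```text
t 9.1 p [0.4576 0.1235 0.1208] yaw 36.9 F [-0.7  1.6  1.7] T [0.26 0.24 0.  ] open 0.0285 q7 0.48
lin [0. 0. 0.] yawN 0.0 rows>= 0.0
```

View pics/g5.png

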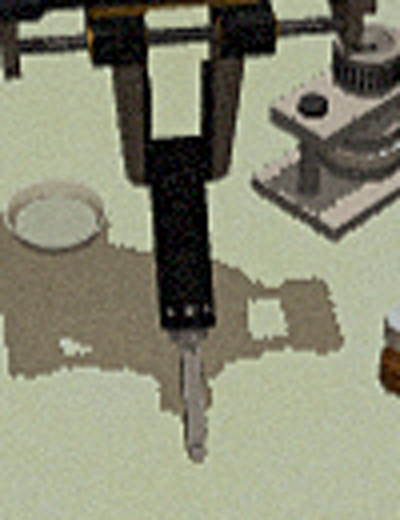

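```bash
python3 pitch.py 269 213.75 -53.1;python3 pitch.py 269 213.75 -53.1 .153 .012
```

```text
pitch down 51.0 resid px 0.81
pitch down 46.0 resid px 3.13
```

Emit:
servo_tool([
  {"linear": [0,0,-0.012],"yaw": 0},
  {"linear": [0,0,-0.025],"yaw": 0},
  {"linear": [0,0,-0.025],"yaw": 0},
  {"linear": [0,0,-0.025],"yaw": 0},
  {"linear": [0,0,-0.025],"yaw": 0},
])

```text
time_s: 9.7
ee_pos: [0.4573, 0.1229, 0.1263]
eef_rot: [0.447, 0.894, -0.0, -0.0]
contact_force: [-0.2, -0.4, -0.5]
opening: 0.0281
```

Emit:
servo_tool([
  {"linear": [0,0,0],"yaw": 0},
  {"linear": [0,0,0],"yaw": 0},
  {"linear": [0,0,-0.1],"yaw": 0},
  {"linear": [0,0,-0.2],"yaw": 0},
  {"linear": [0,0,-0.4],"yaw": 0},
], claw=1)

```text
time_s: 10.2
ee_pos: [0.4551, 0.1222, 0.2248]
eef_rot: [0.447, 0.894, -0.003, -0.002]
contact_force: [1.2, 1.0, -1.8]
opening: 0.0275
```

```bash
python3 look.py g6 220 60 200 180
```

```text
t 10.3 p [0.461  0.1239 0.2316] yaw 36.8 F [ 0.3  0.6 -1.8] T [-0.02 -0.04  0.  ] open 0.0276 q7 0.39
lin [0. 0. 0.] yawN 0.0 rows>= 0.0
```

View pics/g6.png

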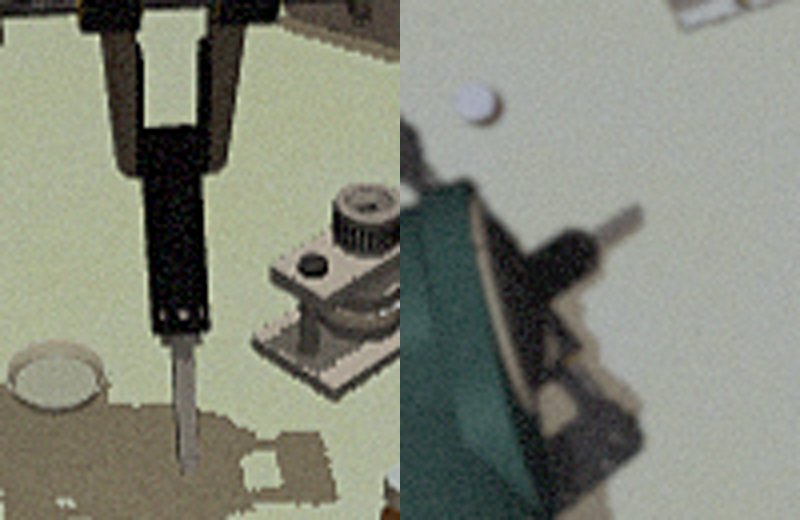

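```bash
python3 pitch.py 266.25 177.3 -53.1; python3 - <<'E'
from h import *
import pickle
s,t=pickle.load(open('f0.pkl','rb'))
print(tri(s,[266.25,177.3],t,[260,232]))
E
```

```text
pitch down 57.5 resid px 4.51
(array([0.50876272, 0.05261401, 0.10096078]), np.float64(0.009348895458394492))
```

```bash
python3 mv.py .424 -.275 .26 75.3
```

```text
t 10.35 p [0.4592 0.1236 0.2289] yaw 36.9 F [-0.1  0.1 -1.9] T [0.01 0.08 0.01] open 0.0277 q7 0.39
lin [-1.1915 -1.0683 -0.1302] yawN -0.8542 rows>= 8.027840016875327
```

Emit:
servo_tool([
  {"linear": [-0.08,-0.08,-0.12],"yaw": -0.05},
  {"linear": [-0.2,-0.18,-0.12],"yaw": -0.2},
  {"linear": [-0.33,-0.3,-0.12],"yaw": -0.35},
  {"linear": [-0.46,-0.42,-0.12],"yaw": -0.5},
  {"linear": [-0.6,-0.55,-0.12],"yaw": -0.65},
])

```text
time_s: 10.85
ee_pos: [0.4363, -0.0787, 0.255]
eef_rot: [0.207, 0.978, -0.0, -0.001]
contact_force: [1.2, -0.5, -1.8]
opening: 0.0273
```

```bash
python3 mv.py .424 -.275 .26 75.3
```

```text
t 10.85 p [ 0.4363 -0.0787  0.255 ] yaw 66.1 F [ 1.2 -0.5 -1.8] T [-0.03 -0.04  0.01] open 0.0273 q7 1.3
lin [-0.2729 -0.7379 -0.02  ] yawN -0.2038 rows>= 3.935031709274349
```

Emit:
servo_tool([
  {"linear": [-0.06,-0.17,-0.02],"yaw": -0.1},
  {"linear": [-0.12,-0.34,-0.02],"yaw": -0.2038},
  {"linear": [-0.18,-0.5,-0.02],"yaw": -0.2038},
  {"linear": [-0.24,-0.65,-0.02],"yaw": -0.2038},
  {"linear": [-0.2729,-0.738,-0.02],"yaw": -0.2038},
])

```text
time_s: 11.35
ee_pos: [0.4226, -0.2766, 0.2601]
eef_rot: [0.132, 0.991, -0.001, -0.001]
contact_force: [0.5, 0.7, -1.4]
opening: 0.0275
```

```bash
cat > fd.py <<'E'
# fit driver held: find tip & direction from mask of both views, given grip and yaw
from fit import *
import mv,sys
def drv(f,tip,d,yv):
    # polys of driver with axis d (toward tip), yv lateral
    d=d/np.linalg.norm(d);z=np.cross(d,yv);R=np.stack([d,yv,z],1);sh=tip-.07*d
    out=np.zeros((840,1120),np.uint8)
    for P in DRV:
        Q=(P-[0,0,.014])@R.T+sh
        q=np.array([proj(f,X) for X in Q]);h=cv2.convexHull((q*2+.5).astype(np.float32))
        cv2.fillConvexPoly(out,np.round(h*16).astype(np.int32),255,lineType=cv2.LINE_AA,shift=4)
    return cv2.resize(out,(560,420),interpolation=cv2.INTER_AREA)/255.
E
python3 look.py g7 130 230 350 160; python3 mv.py .424 -.275 .2255 75.3
```

```text
t 11.45 p [ 0.4223 -0.277   0.26  ] yaw 74.6 F [-0.2  0.4 -1.9] T [0.08 0.02 0.03] open 0.0277 q7 1.98
lin [0. 0. 0.] yawN 0.0 rows>= 0.0
t 11.45 p [ 0.4223 -0.277   0.26  ] yaw 74.6 F [-0.2  0.4 -1.9] T [0.08 0.02 0.03] open 0.0277 q7 1.98
lin [-0.0047  0.0098  0.1379] yawN -0.0151 rows>= 0.6918827710031914
```

View pics/g7.png

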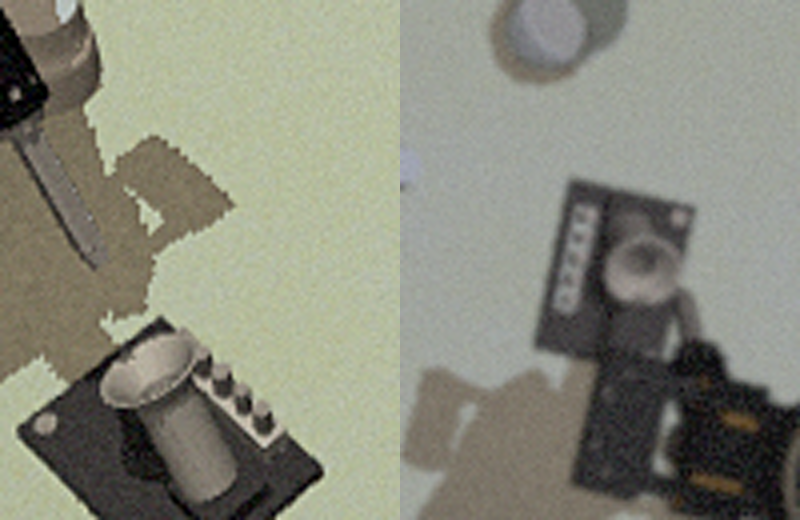

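```bash
python3 - <<'E'
from h import *
import pickle
s,t=pickle.load(open('f0.pkl','rb'))
print(tri(s,[154.25,296.5],t,[420,232]), proj(s,(.5035,-.298,.133)),proj(t,(.5035,-.298,.133)))
for q in ([.519,-.3,.072],):print(proj(s,q),proj(t,q))
E
```

```text
(array([ 0.50534031, -0.30215268,  0.13360241]), np.float64(0.0008134828593853238)) [154.76699593 294.27275149] [417.95933585 232.72966693]
[167.32908136 320.6922278 ] [411.04917249 226.85972798]
```

```bash
python3 mv.py .4313 -.2725 .209 75.3
```

```text
t 11.45 p [ 0.4223 -0.277   0.26  ] yaw 74.6 F [-0.2  0.4 -1.9] T [0.08 0.02 0.03] open 0.0277 q7 1.98
lin [-0.0304  0.0274  0.2038] yawN -0.0151 rows>= 1.039522540236029
```

Emit:
servo_tool([
  {"linear": [-0.03,0.0274,0.05],"yaw": -0.015},
  {"linear": [-0.03,0.0274,0.12],"yaw": -0.015},
  {"linear": [-0.03,0.0274,0.17],"yaw": -0.015},
  {"linear": [-0.03,0.0274,0.204],"yaw": -0.015},
  {"linear": [-0.03,0.0274,0.204],"yaw": -0.015},
])

```text
time_s: 11.95
ee_pos: [0.4327, -0.2677, 0.2087]
eef_rot: [0.124, 0.992, 0.0, -0.001]
contact_force: [0.3, -0.1, -0.8]
opening: 0.0279
```

```bash
python3 look.py g8 130 230 350 160
```

```text
t 12.05 p [ 0.4334 -0.2688  0.2103] yaw 75.7 F [-0.3  0.2 -0.6] T [ 0.01  0.   -0.  ] open 0.0276 q7 2.03
lin [0. 0. 0.] yawN 0.0 rows>= 0.0
```

View pics/g8.png

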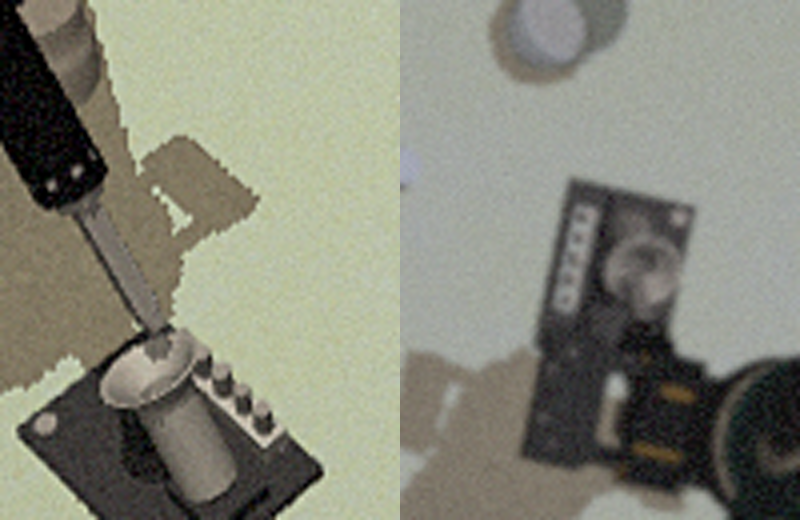

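```bash
python3 mv.py .436 -.2735 .2115 75.3;python3 mv.py .4496 -.277 .1835 75.3
```

```text
t 12.05 p [ 0.4334 -0.2688  0.2103] yaw 75.7 F [-0.3  0.2 -0.6] T [ 0.01  0.   -0.  ] open 0.0276 q7 2.03
lin [-0.0146 -0.0158 -0.0046] yawN 0.0083 rows>= 0.10977176807005987
t 12.05 p [ 0.4334 -0.2688  0.2103] yaw 75.7 F [-0.3  0.2 -0.6] T [ 0.01  0.   -0.  ] open 0.0276 q7 2.03
lin [-0.0708 -0.0159  0.1074] yawN 0.0083 rows>= 0.6479125775179635
```

Emit:
servo_tool([
  {"linear": [-0.015,-0.016,-0.005],"yaw": 0.008},
  {"linear": [-0.015,-0.016,0.0],"yaw": 0.008},
  {"linear": [-0.033,-0.016,0.035],"yaw": 0.008},
  {"linear": [-0.052,-0.016,0.07],"yaw": 0.008},
  {"linear": [-0.071,-0.016,0.107],"yaw": 0.008},
])

```text
time_s: 12.55
ee_pos: [0.4469, -0.277, 0.1833]
eef_rot: [0.128, 0.992, 0.001, -0.003]
contact_force: [-2.9, -1.7, -0.4]
opening: 0.0278
```

```bash
python3 look.py g9 130 230 350 160
```

```text
t 12.65 p [ 0.4478 -0.2771  0.1821] yaw 75.3 F [-3.9  1.3  3.4] T [0.14 0.95 0.03] open 0.0274 q7 2.08
lin [0. 0. 0.] yawN 0.0 rows>= 0.0
```

View pics/g9.png

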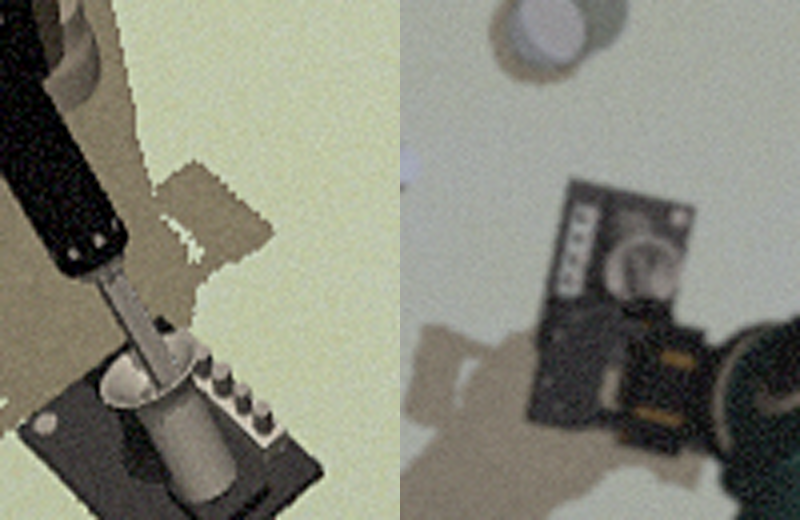

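```bash
python3 mv.py .4435 -.276 .184 75.3;python3 mv.py .4535 -.2785 .165 75.3
```

```text
t 12.65 p [ 0.4478 -0.2771  0.1821] yaw 75.3 F [-3.9  1.3  3.4] T [0.14 0.95 0.03] open 0.0274 q7 2.08
lin [ 0.0177  0.     -0.0076] yawN -0.0007 rows>= 0.09642670745540093
t 12.65 p [ 0.4478 -0.2771  0.1821] yaw 75.3 F [-3.9  1.3  3.4] T [0.14 0.95 0.03] open 0.0274 q7 2.08
lin [-0.0239  0.0005  0.0681] yawN -0.0007 rows>= 0.3610824311558668
```

Emit:
servo_tool([
  {"linear": [0.025,0,-0.008],"yaw": 0},
  {"linear": [0.025,0,0.0],"yaw": 0},
  {"linear": [0.01,0,0.025],"yaw": 0},
  {"linear": [-0.005,0,0.05],"yaw": 0},
  {"linear": [-0.018,0,0.075],"yaw": 0},
])

```text
time_s: 13.15
ee_pos: [0.4541, -0.2792, 0.1643]
eef_rot: [0.128, 0.992, -0.001, 0.0]
contact_force: [-2.2, -1.4, 0.6]
opening: 0.0276
```

```bash
python3 look.py g10 130 230 
```

```text
t 13.2 p [ 0.4544 -0.2791  0.1634] yaw 75.3 F [ 0.5 -3.5 -3.6] T [-1.09 -0.08 -0.18] open 0.0275 q7 2.1
lin [0. 0. 0.] yawN 0.0 rows>= 0.0
```

View pics/g10.png

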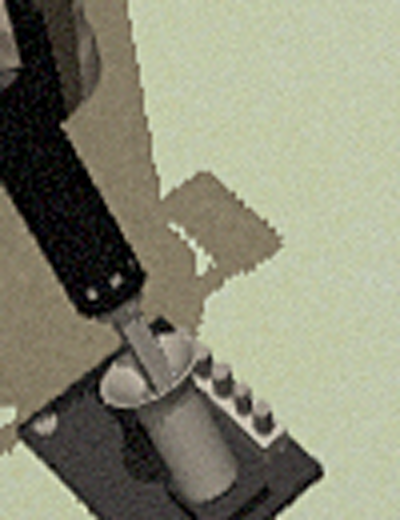

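Emit:
servo_tool([
  {"linear": [0,-0.01,0],"yaw": 0},
  {"linear": [-0.01,-0.01,0.02],"yaw": 0},
  {"linear": [-0.02,-0.01,0.035],"yaw": 0},
  {"linear": [-0.026,-0.01,0.05],"yaw": 0},
  {"linear": [-0.026,-0.01,0.05],"yaw": 0},
])

```text
time_s: 13.7
ee_pos: [0.4599, -0.2827, 0.1519]
eef_rot: [0.128, 0.992, -0.0, 0.0]
contact_force: [0.8, -1.9, -2.8]
opening: 0.028
```

```bash
python3 look.py g11 130 230 
```

```text
t 13.75 p [ 0.4599 -0.2827  0.1522] yaw 75.3 F [-0.6 -2.4 -2.7] T [-0.55 -0.19 -0.15] open 0.0277 q7 2.12
lin [0. 0. 0.] yawN 0.0 rows>= 0.0
```

View pics/g11.png

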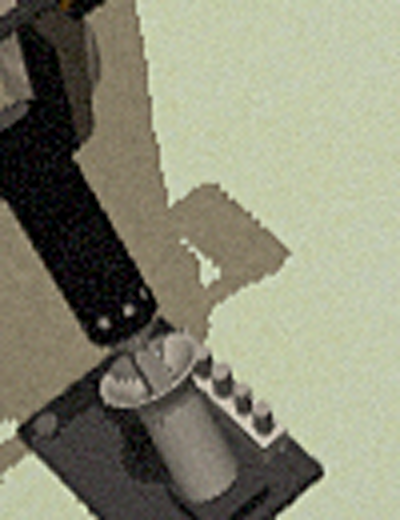

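Emit:
servo_tool([
  {"linear": [-0.004,-0.008,0.008],"yaw": 0},
  {"linear": [-0.008,-0.008,0.016],"yaw": 0},
  {"linear": [-0.012,-0.008,0.024],"yaw": 0},
  {"linear": [-0.012,-0.008,0.024],"yaw": 0},
  {"linear": [-0.012,-0.008,0.024],"yaw": 0},
])

```text
time_s: 14.25
ee_pos: [0.4621, -0.2851, 0.1463]
eef_rot: [0.128, 0.992, 0.0, 0.0]
contact_force: [1.9, -0.7, -2.0]
opening: 0.0282
```

```bash
python3 mv.py
```

```text
t 14.25 p [ 0.4621 -0.2851  0.1463] yaw 75.3 F [ 1.9 -0.7 -2. ] T [-0.18 -0.39 -0.01] open 0.0282 q7 2.13
lin [0. 0. 0.] yawN 0.0 rows>= 0.0
```

Emit:
servo_tool([
  {"linear": [0,0,0],"yaw": 0},
  {"linear": [0,0,0],"yaw": 0},
  {"linear": [0,0,0],"yaw": 0},
  {"linear": [0,0,0],"yaw": 0},
  {"linear": [0,0,0],"yaw": 0},
], claw=0.45)

```text
time_s: 14.75
ee_pos: [0.4618, -0.2851, 0.1464]
eef_rot: [0.128, 0.992, 0.0, -0.0]
contact_force: [-0.0, -1.0, -0.0]
opening: 0.0509
```

```bash
python3 look.py g12 120 210 350 160
```

```text
t 14.85 p [ 0.4618 -0.2851  0.1464] yaw 75.3 F [-0.1  0.9 -0.1] T [-0.03 -0.03  0.02] open 0.0511 q7 2.13
lin [0. 0. 0.] yawN 0.0 rows>= 0.0
```

View pics/g12.png

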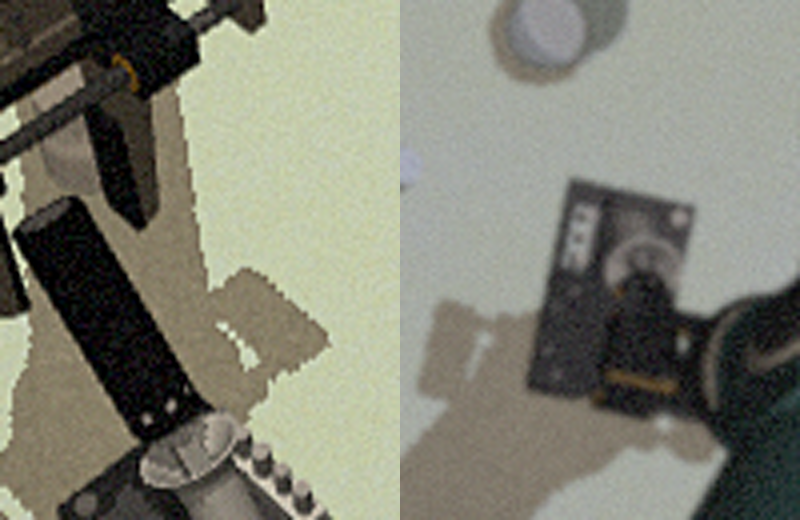

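```bash
python3 - <<'E'
from h import *
import pickle
s,t=pickle.load(open('f0.pkl','rb'))
F=np.array([.5449,-.3063,.0217])
for lean in (30,33,36,39):
    a=np.radians(lean);u=np.array([-np.sin(a)*.967,np.sin(a)*.254,np.cos(a)])
    print(lean,F+.17*u,proj(s,F+.17*u),proj(s,F+.07*u))
E
python3 mv.py .4595 -.284 .124 75.3
```

```text
30 [ 0.462705   -0.28471     0.16892432] [135.41686844 263.65210441] [163.47664572 313.93074558]
33 [ 0.45536679 -0.28278249  0.164274  ] [133.02685899 262.77774692] [162.43773804 313.41387643]
36 [ 0.44827398 -0.28091943  0.15923289] [130.82015069 262.16265846] [161.45987373 312.99333712]
39 [ 0.44144602 -0.27912595  0.15381481] [128.79916854 261.80207888] [160.54530291 312.66936555]
t 14.85 p [ 0.4618 -0.2851  0.1464] yaw 75.3 F [-0.1  0.9 -0.1] T [-0.03 -0.03  0.02] open 0.0511 q7 2.13
lin [0.0102 0.0021 0.0894] yawN -0.0002 rows>= 0.45001560758899883
```

Emit:
servo_tool([
  {"linear": [-0.018,0.002,0.03],"yaw": 0},
  {"linear": [-0.018,0.002,0.07],"yaw": 0},
  {"linear": [-0.018,0.002,0.075],"yaw": 0},
  {"linear": [-0.018,0.002,0.075],"yaw": 0},
  {"linear": [-0.018,0.002,0.075],"yaw": 0},
])

```text
time_s: 15.35
ee_pos: [0.4662, -0.286, 0.1275]
eef_rot: [0.128, 0.992, -0.0, -0.0]
contact_force: [-0.5, 0.4, -0.2]
opening: 0.0502
```

Emit:
servo_tool([
  {"linear": [0,0,0],"yaw": 0},
  {"linear": [0,0,0],"yaw": 0},
  {"linear": [0,0,0],"yaw": 0},
  {"linear": [0,0,0],"yaw": 0},
  {"linear": [0,0,0],"yaw": 0},
], claw=1)

```text
time_s: 15.85
ee_pos: [0.4663, -0.286, 0.1278]
eef_rot: [0.128, 0.992, -0.0, 0.0]
contact_force: [-0.4, -0.6, 0.4]
opening: 0.0276
```

```bash
python3 look.py g13 120 210 350 160
```

```text
t 15.95 p [ 0.4663 -0.286   0.1277] yaw 75.3 F [-0.6 -0.1  1.8] T [-0.15  0.1  -0.07] open 0.0278 q7 2.15
lin [0. 0. 0.] yawN 0.0 rows>= 0.0
```

View pics/g13.png

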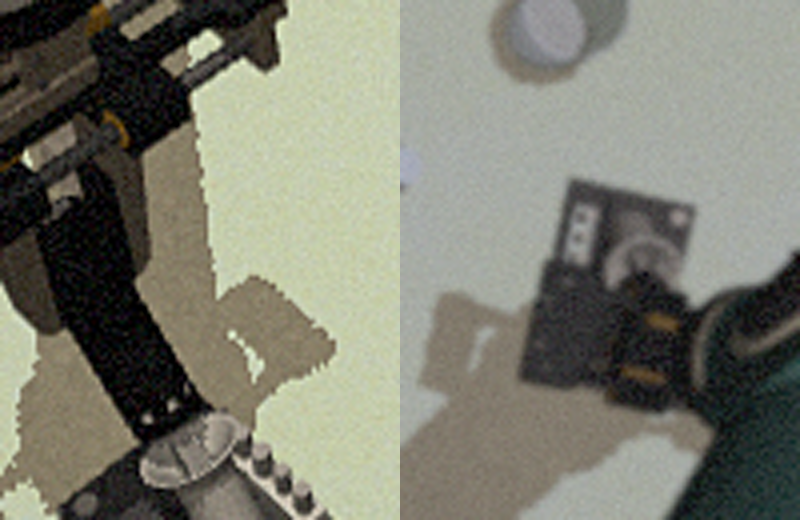

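```bash
python3 mv.py .445 -.2804 .1692
```

```text
t 15.95 p [ 0.4663 -0.286   0.1277] yaw 75.3 F [-0.6 -0.1  1.8] T [-0.15  0.1  -0.07] open 0.0278 q7 2.15
lin [ 0.0882 -0.0002 -0.1659] yawN 0.0 rows>= 0.9395291073558171
```

Emit:
servo_tool([
  {"linear": [0.022,0,-0.04],"yaw": 0},
  {"linear": [0.044,0,-0.083],"yaw": 0},
  {"linear": [0.066,0,-0.125],"yaw": 0},
  {"linear": [0.088,0,-0.166],"yaw": 0},
  {"linear": [0.088,0,-0.166],"yaw": 0},
])

```text
time_s: 16.45
ee_pos: [0.445, -0.2805, 0.1709]
eef_rot: [0.128, 0.992, 0.0, 0.001]
contact_force: [0.2, 0.2, -2.2]
opening: 0.0273
```

```bash
python3 look.py g14 120 210 
```

```text
t 16.5 p [ 0.4453 -0.2802  0.1701] yaw 75.3 F [ 0.2  0.8 -2.1] T [ 0.06 -0.01 -0.03] open 0.0275 q7 2.1
lin [0. 0. 0.] yawN 0.0 rows>= 0.0
```

View pics/g14.png

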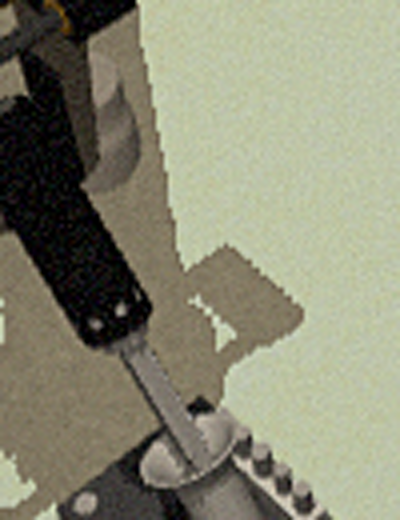

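Emit:
servo_tool([
  {"linear": [0,0,0],"yaw": 0},
  {"linear": [-0.02,0,-0.012],"yaw": 0},
  {"linear": [-0.05,0,-0.028],"yaw": 0},
  {"linear": [-0.083,0,-0.045],"yaw": 0},
  {"linear": [-0.12,0,-0.06],"yaw": 0},
], claw=0.697)

```text
time_s: 17.0
ee_pos: [0.4753, -0.2883, 0.1845]
eef_rot: [0.128, 0.992, -0.0, 0.0]
contact_force: [-1.6, 0.3, 0.7]
opening: 0.0281
```

```bash
python3 look.py g15 120 210 
```

```text
t 17.05 p [ 0.4773 -0.2888  0.1853] yaw 75.4 F [-0.8 -1.1  1. ] T [ 0.07  0.33 -0.02] open 0.028 q7 2.09
lin [0. 0. 0.] yawN 0.0 rows>= 0.0
```

View pics/g15.png

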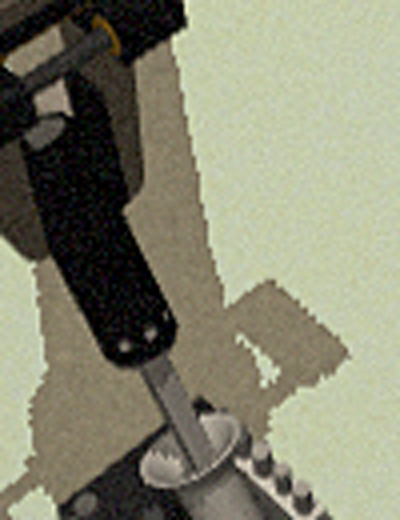

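Emit:
servo_tool([
  {"linear": [-0.04,0,-0.014],"yaw": 0},
  {"linear": [-0.08,0,-0.024],"yaw": 0},
  {"linear": [-0.12,0,-0.031],"yaw": 0},
  {"linear": [-0.16,0,-0.037],"yaw": 0},
  {"linear": [-0.2,0,-0.038],"yaw": 0},
])

```text
time_s: 17.55
ee_pos: [0.5234, -0.3008, 0.1934]
eef_rot: [0.128, 0.992, -0.0, 0.0]
contact_force: [-0.9, -0.8, -0.1]
opening: 0.0282
```

```bash
python3 look.py g16 120 210 350 160
```

```text
t 17.65 p [ 0.5239 -0.3007  0.1931] yaw 75.3 F [ 0.5 -0.4 -0.8] T [-0.05 -0.02 -0.01] open 0.0275 q7 2.08
lin [0. 0. 0.] yawN 0.0 rows>= 0.0
```

View pics/g16.png

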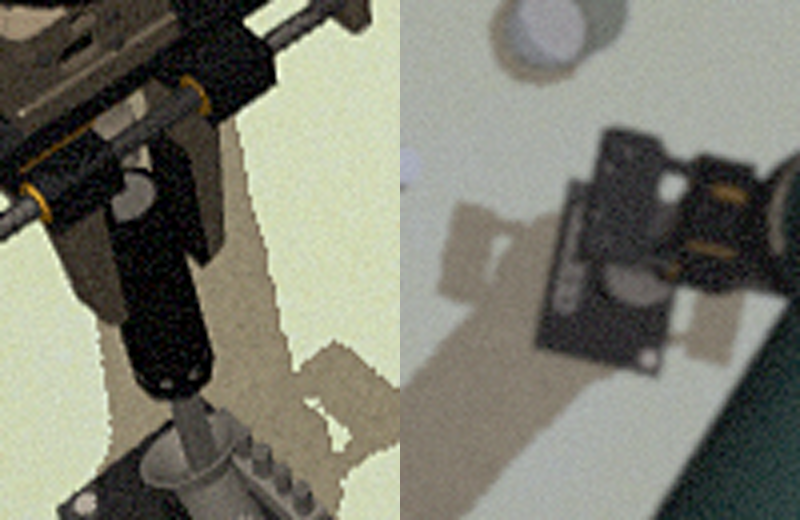

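```bash
cat > lean.py <<'E'
from h import *
import mv,sys,pickle
s,t=pickle.load(open('f0.pkl','rb'))
def tab(psh,pend,dsh=.08,dend=.02,hyaw=None):
    o,p,R=mv.st();g=p+[0,0,.019];x=-R[:,0]  # forward dir
    y=R[:,1]
    # solve lean in plane (a) and lateral ignored, and along-slide
    from scipy.optimize import least_squares
    def P(v):
        a,sl,ox=v;u=-x*np.sin(a)+np.array([0,0,1])*np.cos(a);gg=g+ox*y
        return np.r_[proj(s,gg-(dsh+sl)*u)-psh,proj(s,gg+(dend-sl)*u)-pend]
    r=least_squares(P,[0,0,0],x_scale=[.1,.01,.01]);a,sl,ox=r.x
    u=-x*np.sin(a)+np.array([0,0,1])*np.cos(a)
    print('lean deg',np.degrees(a).round(1),'slide',sl.round(4),'lat',ox.round(4),'res',r.fun.round(1),'tip',(g+ox*y-(dsh+sl+.07)*u).round(4))
a=[float(v) for v in sys.argv[1:]];tab(np.array(a[:2]),np.array(a[2:4]))
E
python3 lean.py 163.75 306.25 153.25 258.75
```

```text
lean deg 5.1 slide -0.0023 lat -0.0031 res [ 1.6 -1.9 -1.6  1.7] tip [ 0.5358 -0.307   0.065 ]
```

Emit:
servo_tool([
  {"linear": [-0.015,0,-0.0],"yaw": 0},
  {"linear": [-0.03,0,-0.0],"yaw": 0},
  {"linear": [-0.045,0,-0.0],"yaw": 0},
  {"linear": [-0.045,0,0],"yaw": 0},
  {"linear": [-0.045,0,0],"yaw": 0},
])

```text
time_s: 18.15
ee_pos: [0.5334, -0.3035, 0.1936]
eef_rot: [0.128, 0.992, -0.0, 0.0]
contact_force: [0.1, -0.0, -1.5]
opening: 0.0278
```

Emit:
servo_tool([
  {"linear": [0,0,0],"yaw": 0},
  {"linear": [0,0,0],"yaw": 0},
  {"linear": [0,0,-0.1],"yaw": 0},
  {"linear": [0,0,-0.25],"yaw": 0},
  {"linear": [0,0,-0.35],"yaw": 0},
], claw=1)

```text
time_s: 18.65
ee_pos: [0.5337, -0.3039, 0.2833]
eef_rot: [0.128, 0.992, -0.0, 0.001]
contact_force: [-0.0, -0.4, -1.6]
opening: 0.0278
```

```bash
python3 look.py g17 120 180 350 160
```

```text
t 18.75 p [ 0.5349 -0.3048  0.2849] yaw 75.3 F [-0.2 -0.3 -2.2] T [ 0.   -0.04 -0.02] open 0.0276 q7 2.03
lin [0. 0. 0.] yawN 0.0 rows>= 0.0
```

View pics/g17.png

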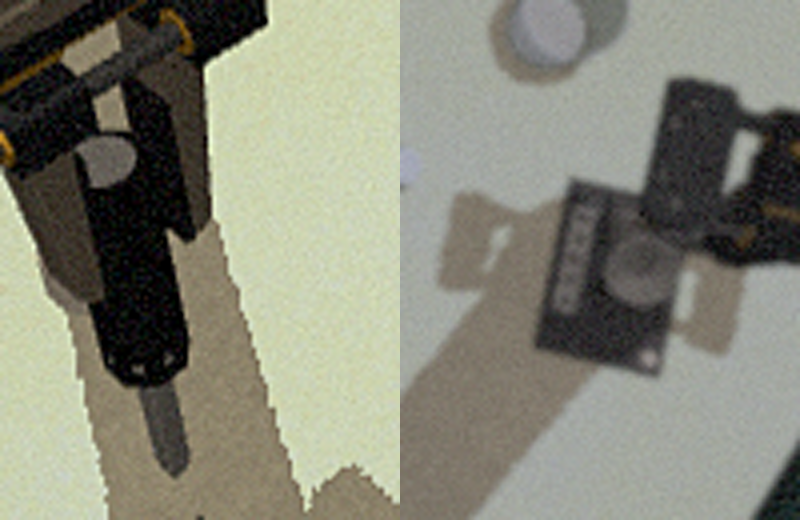

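```bash
sed -i 's/^a=\[.*/a=[float(v) for v in sys.argv[1:]];tab(np.array(a[:2]),np.array(a[2:4]),*a[4:])/' lean.py; python3 lean.py 163.75 298.5 147 220 .15 .02; python3 - <<'E'
from h import *
import pickle
s,t=pickle.load(open('f0.pkl','rb'))
for e in (0,):
  print(proj(s,(.535,-.3048,.304-.15)),proj(s,(.535,-.3048,.304+.02)))
E
```

```text
lean deg -0.4 slide -0.0034 lat -0.0028 res [ 0.7 -0.8 -0.7  0.6] tip [ 0.5328 -0.3071  0.0873]
[166.71788177 298.24897571] [148.51571828 221.17308614]
```

```bash
python3 - <<'E'
from h import *
import pickle
np.set_printoptions(precision=4,suppress=True)
s,t=pickle.load(open('f0.pkl','rb'))
ps,pt=[311.35,110.55],[150.35,247.75]
print(tri(s,ps,t,pt),atz(s,ps,.098),atz(t,pt,.098))
c=np.array([.4815,.309])
for n,f,(x,y,w,h) in (('s',s,(275,85,80,80)),('t',t,(115,210,80,80))):
    im=cv2.imread(f'pics/{n}m.png')[y:y+h,x:x+w];im=cv2.convertScaleAbs(cv2.resize(im,None,fx=5,fy=5,interpolation=cv2.INTER_CUBIC),alpha=1.5)
    from fit import cyl,box,tf
    yaw=np.radians(-15.7)
    for P,col in ((cyl((0,0,98),20),(0,0,255)),(cyl((0,0,98),11),(0,255,255)),(box(-22,22,-60,60,72,72)[[0,2,6,4]],(255,0,0)),(box(-35,35,-60,60,12,12)[[0,2,6,4]],(255,255,0)),(cyl((0,28,86),3),(0,255,0))):
        q=np.array([proj(f,X) for X in tf((c[0],c[1],yaw),P)]);q=((q-[x,y]+.5)*5).astype(np.int32)
        cv2.polylines(im,[q],True,col,1)
    cv2.imwrite(f'pics/k{n}.png',im)
a=np.hstack([cv2.imread('pics/ks.png'),cv2.imread('pics/kt.png')]);cv2.imwrite('pics/k.png',a)
E
```

```text
(array([0.4802, 0.3102, 0.0936]), np.float64(0.002274804292785645)) [0.4818 0.3038 0.098 ] [0.4812 0.3096 0.098 ]
```

View pics/k.png

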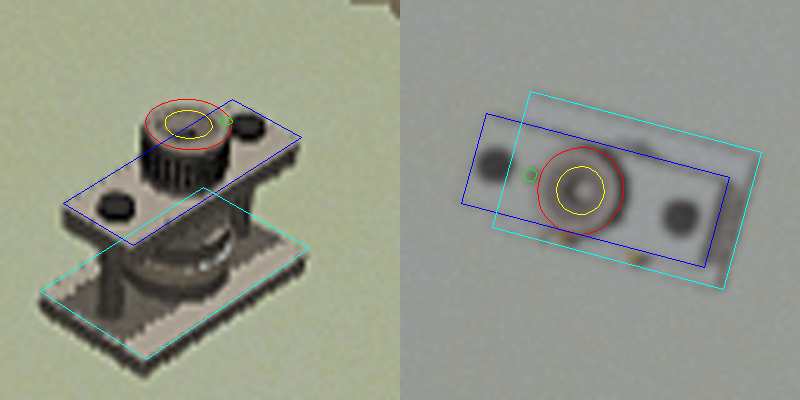

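```bash
python3 - <<'E'
from h import *
import pickle
from fit import cyl
s,t=pickle.load(open('f0.pkl','rb'))
c=np.array([.4812,.3098])
x,y,w,h=128,225,45,45;k=16
im0=cv2.imread('pics/tm.png')[y:y+h,x:x+w];im0=cv2.convertScaleAbs(cv2.resize(im0,None,fx=k,fy=k,interpolation=cv2.INTER_CUBIC),alpha=2.2,beta=-120)
im=im0.copy()
pr=lambda X:((proj(t,X)-[x,y]+.5)*k).astype(int)
for q in np.arange(0,.61,.1):
    a=np.radians(-15.7)-q+np.pi
    P=[c[0]+.0305*np.cos(a),c[1]+.0305*np.sin(a),.084]
    p=pr(P);cv2.circle(im,tuple(int(v) for v in p),4,(0,0,255),-1)
cv2.imwrite('pics/lug.png',im[:600,:600])
c=np.array([.4815,.3048])
x,y,w,h=295,95,32,32;k=18
im=cv2.imread('pics/sm.png')[y:y+h,x:x+w];im=cv2.convertScaleAbs(cv2.resize(im,None,fx=k,fy=k,interpolation=cv2.INTER_CUBIC),alpha=2)
cv2.imwrite('pics/rec.png',im)
E
```

```text
(no output)
```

View pics/lug.png

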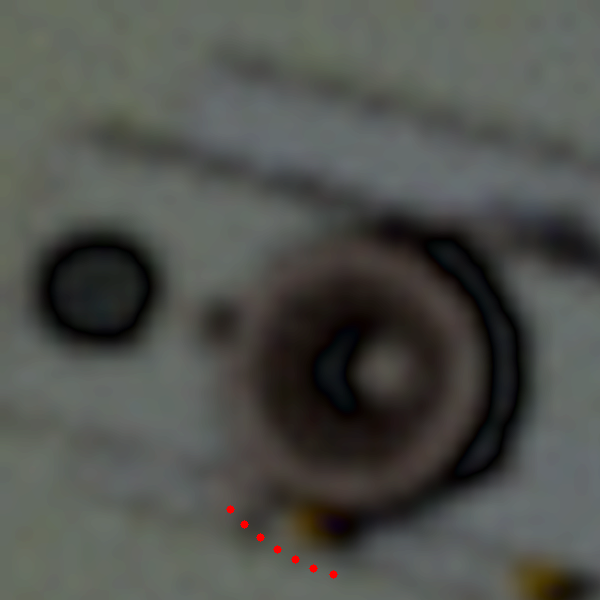

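View pics/rec.png

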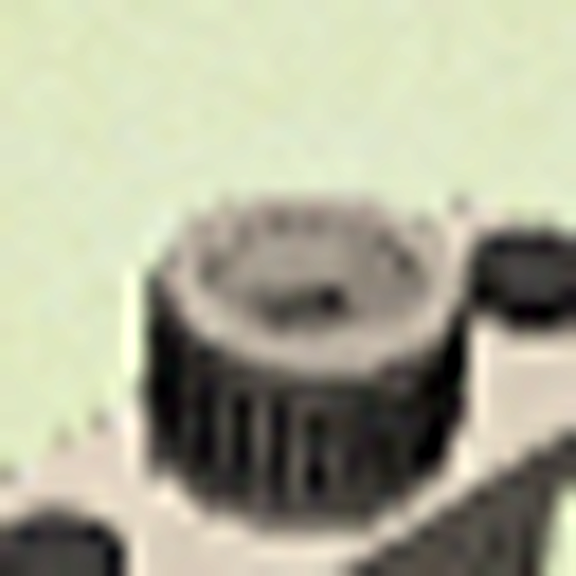

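```bash
python3 - <<'E'
from h import *
import pickle
s,t=pickle.load(open('f0.pkl','rb'))
im=cv2.imread('pics/tm.png').astype(np.float32)
for z in (.085,):
  rows=[]
  for r in np.arange(.014,.036,.0005):
    row=[]
    for q in np.arange(-.6,1.8,.02):
        a=np.radians(-15.7)-q+np.pi
        row.append(proj(t,[.4812+r*np.cos(a),.3098+r*np.sin(a),z]))
    rows.append(row)
  m=np.array(rows,np.float32)
  o=cv2.remap(im,m[...,0],m[...,1],cv2.INTER_CUBIC)
  o=cv2.resize(np.clip((o-90)*3,0,255).astype(np.uint8),(720,440),interpolation=cv2.INTER_NEAREST)
  for q in np.arange(-.5,1.8,.1):
      X=int((q+.6)/2.4*720);cv2.line(o,(X,0),(X,10 if abs(q-round(q*2)/2)>.01 else 25),(0,0,255),1)
  cv2.imwrite('pics/unw.png',o)
E
```

```text
(no output)
```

View pics/unw.png

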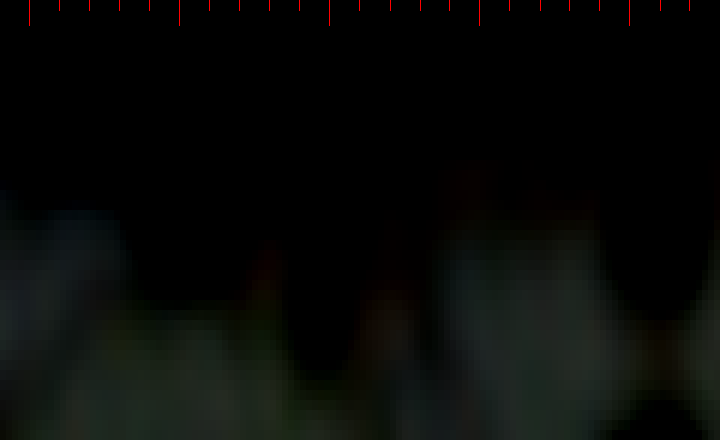

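```bash
python3 - <<'E'
from h import *
import pickle
s,t=pickle.load(open('f0.pkl','rb'))
im=cv2.imread('pics/tm.png').astype(np.float32)
outs=[]
for z,cx,cy in ((.085,.4812,.3098),(.078,.4812,.3098)):
  rows=[]
  for r in np.arange(.014,.036,.0005):
    row=[]
    for q in np.arange(-.6,1.8,.02):
        a=np.radians(-15.7)-q+np.pi
        row.append(proj(t,[cx+r*np.cos(a),cy+r*np.sin(a),z]))
    rows.append(row)
  m=np.array(rows,np.float32)
  o=cv2.remap(im,m[...,0],m[...,1],cv2.INTER_CUBIC)
  lo,hi=np.percentile(o,[1,99]);o=cv2.resize(np.clip((o-lo)/(hi-lo)*255,0,255).astype(np.uint8),(720,280),interpolation=cv2.INTER_NEAREST)
  for q in np.arange(-.5,1.8,.1):
      X=int((q+.6)/2.4*720);cv2.line(o,(X,0),(X,10 if abs(q-round(q*2)/2)>.01 else 25),(0,0,255),1)
  outs.append(o)
cv2.imwrite('pics/unw2.png',np.vstack(outs))
E
```

View pics/unw2.png

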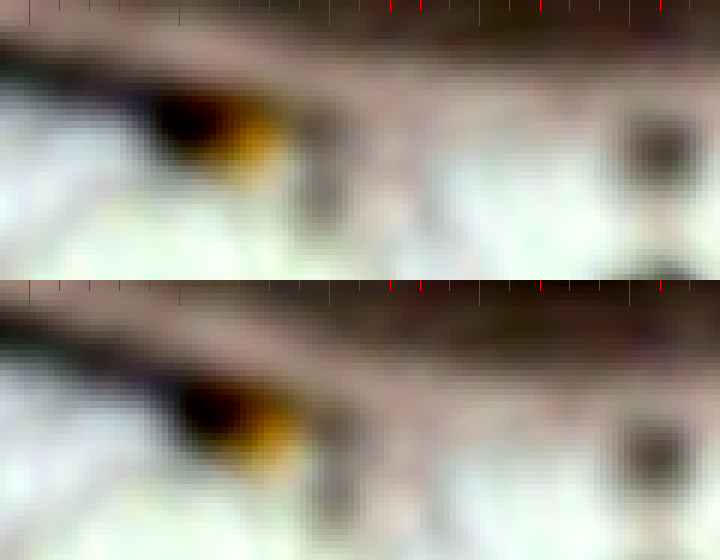

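```bash
python3 - <<'E'
from h import *
import pickle
s,t=pickle.load(open('f0.pkl','rb'))
im=cv2.imread('pics/tm.png').astype(np.float32)
x0,y0=268,138 ; pc=np.array([(615+.5)/10-.5-40+x0,(240+.5)/10-.5+y0]);c=atz(t,pc,.098);print(c)
outs=[]
for z,yaw in ((.085,16),(.078,16)):
  rows=[]
  for r in np.arange(.014,.036,.0005):
    row=[]
    for q in np.arange(-.6,1.8,.02):
        a=np.radians(yaw)-q+np.pi
        row.append(proj(t,[c[0]+r*np.cos(a),c[1]+r*np.sin(a),z]))
    rows.append(row)
  m=np.array(rows,np.float32)
  o=cv2.remap(im,m[...,0],m[...,1],cv2.INTER_CUBIC)
  lo,hi=np.percentile(o,[1,99]);o=cv2.resize(np.clip((o-lo)/(hi-lo)*255,0,255).astype(np.uint8),(720,280),interpolation=cv2.INTER_NEAREST)
  for q in np.arange(-.5,1.8,.1):
      X=int((q+.6)/2.4*720);cv2.line(o,(X,0),(X,10 if abs(q-round(q*2)/2)>.01 else 25),(0,0,255),1)
  outs.append(o)
cv2.imwrite('pics/unw3.png',np.vstack(outs))
E
```

```text
[ 0.67605576 -0.01543442  0.098     ]
```

View pics/unw3.png

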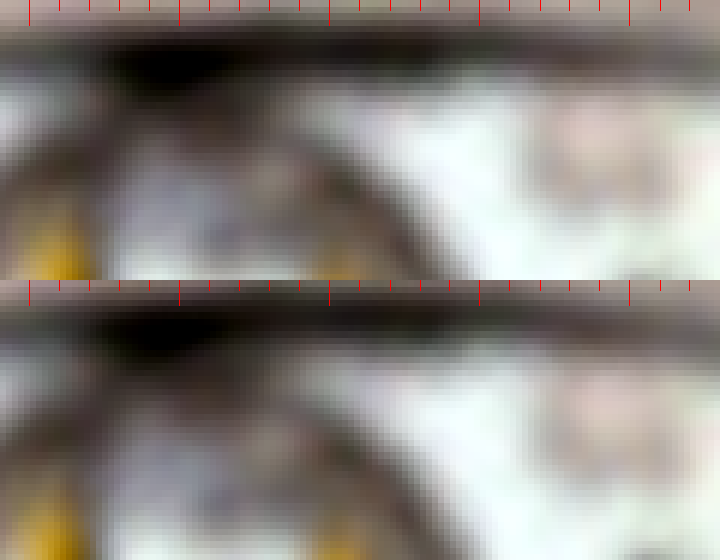

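```bash
python3 mv.py .482 .306 .285 45.7
```

```text
t 18.75 p [ 0.5349 -0.3048  0.2849] yaw 75.3 F [-0.2 -0.3 -2.2] T [ 0.   -0.04 -0.02] open 0.0276 q7 2.03
lin [ 0.8256  2.3092 -0.008 ] yawN 0.6573 rows>= 12.261852903308416
```

Emit:
servo_tool([
  {"linear": [0.04,0.12,0],"yaw": 0.1},
  {"linear": [0.1,0.28,0],"yaw": 0.25},
  {"linear": [0.165,0.46,0],"yaw": 0.4},
  {"linear": [0.23,0.64,0],"yaw": 0.53},
  {"linear": [0.29,0.81,0],"yaw": 0.657},
])

```text
time_s: 19.25
ee_pos: [0.5135, -0.0867, 0.2798]
eef_rot: [0.379, 0.926, -0.0, -0.001]
contact_force: [0.9, 0.7, -1.7]
opening: 0.0276
```

```bash
python3 mv.py .482 .306 .285 45.7
```

```text
t 19.25 p [ 0.5135 -0.0867  0.2798] yaw 45.5 F [ 0.9  0.7 -1.7] T [ 0.   -0.05 -0.  ] open 0.0276 q7 1.07
lin [ 1.1906  1.0324 -0.0197] yawN -0.0042 rows>= 7.880029327369529
```

Emit:
servo_tool([
  {"linear": [0.12,0.1,-0.02],"yaw": 0},
  {"linear": [0.25,0.22,-0.02],"yaw": 0},
  {"linear": [0.38,0.34,-0.02],"yaw": 0},
  {"linear": [0.51,0.45,-0.02],"yaw": 0},
  {"linear": [0.64,0.56,-0.02],"yaw": 0},
])

```text
time_s: 19.75
ee_pos: [0.4966, 0.1246, 0.2851]
eef_rot: [0.377, 0.926, -0.0, -0.001]
contact_force: [1.4, -0.5, -1.5]
opening: 0.0277
```

```bash
python3 mv.py .482 .306 .275 45.7
```

```text
t 19.75 p [0.4966 0.1246 0.2851] yaw 45.7 F [ 1.4 -0.5 -1.5] T [ 0.02 -0.06 -0.02] open 0.0277 q7 0.61
lin [0.5482 0.4789 0.0403] yawN 0.0011 rows>= 3.645026981860899
```

Emit:
servo_tool([
  {"linear": [0.13,0.11,0],"yaw": 0},
  {"linear": [0.26,0.22,0],"yaw": 0},
  {"linear": [0.4,0.35,0.02],"yaw": 0},
  {"linear": [0.51,0.445,0.04],"yaw": 0},
  {"linear": [0.53,0.465,0.04],"yaw": 0},
])

```text
time_s: 20.25
ee_pos: [0.4811, 0.3037, 0.2734]
eef_rot: [0.373, 0.928, -0.001, -0.001]
contact_force: [-0.8, -0.1, -2.4]
opening: 0.0279
```

```bash
python3 look.py n1 260 50 100 190
```

```text
t 20.35 p [0.483  0.2996 0.2745] yaw 45.9 F [-0.3 -0.8 -0.7] T [-0.08 -0.05 -0.04] open 0.0277 q7 0.35
lin [0. 0. 0.] yawN 0.0 rows>= 0.0
```

View pics/n1.png

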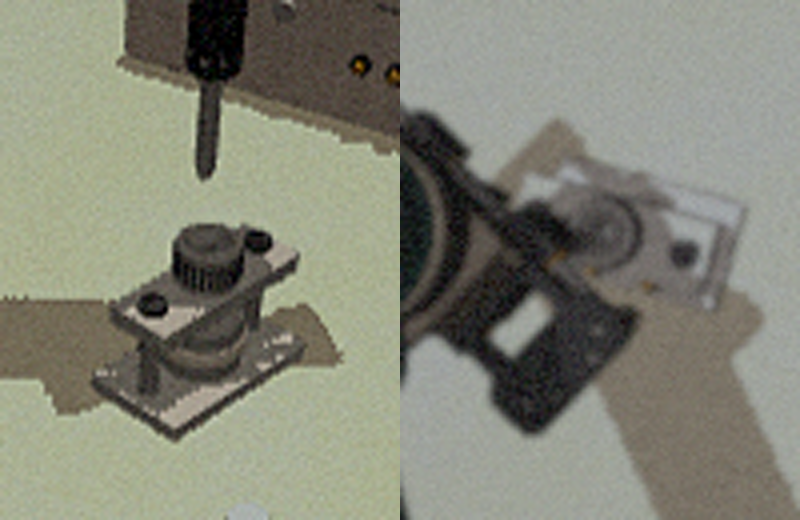

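```bash
python3 - <<'E'
from h import *
import pickle,mv
np.set_printoptions(precision=4,suppress=True)
s,t=pickle.load(open('f0.pkl','rb'))
o,p,R=mv.st();print(p)
for z in (.143,.146,.149):print(z,atz(s,(310.5,94.6),z))
print(proj(s,p+[0,0,-.1276]), atz(s,(311.35,110.55),.098))
E
```

```text
[0.483  0.2996 0.2745]
0.143 [0.4784 0.2993 0.143 ]
0.146 [0.4802 0.2951 0.146 ]
0.149 [0.482  0.2909 0.149 ]
[312.4862  93.6481] [0.4818 0.3038 0.098 ]
```

```bash
python3 - <<'E'
from h import *
import pickle,mv
s,t=pickle.load(open('f0.pkl','rb'))
o,p,R=mv.st()
print(proj(s,p+[0,0,-.0576]),proj(s,p+[0,0,-.1276]))
# bias at holder view too
p=np.array([.5345,-.3045,.2847]);print(proj(s,p+[0,0,-.0576]),proj(s,p+[0,0,-.1276]))
im=cv2.imread('pics/n1.png')[:,:400]
cv2.imwrite('pics/n1z.png',cv2.resize(im[0:300,120:320],None,fx=2.5,fy=2.5,interpolation=cv2.INTER_CUBIC)[:600])
E
```

```text
[314.7668  65.8893] [312.4862  93.6481]
[159.501  268.0552] [166.2898 296.7775]
```

View pics/n1z.png

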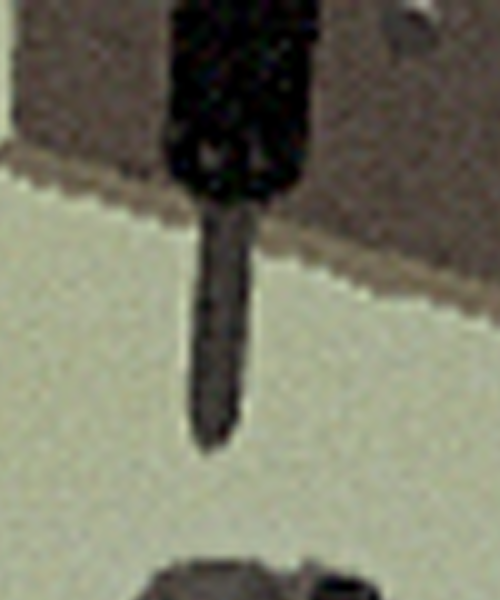

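```bash
python3 mv.py .483 .309 .236 45.7
```

```text
t 20.35 p [0.483  0.2996 0.2745] yaw 45.9 F [-0.3 -0.8 -0.7] T [-0.08 -0.05 -0.04] open 0.0277 q7 0.35
lin [0.0262 0.0276 0.1537] yawN 0.0044 rows>= 0.7918556717786354
```

Emit:
servo_tool([
  {"linear": [0.026,0.0276,0.03],"yaw": 0.004},
  {"linear": [0.026,0.0276,0.08],"yaw": 0.004},
  {"linear": [0.026,0.0276,0.13],"yaw": 0.004},
  {"linear": [0.026,0.0276,0.154],"yaw": 0.004},
  {"linear": [0.026,0.0276,0.154],"yaw": 0.004},
])

```text
time_s: 20.85
ee_pos: [0.4837, 0.3069, 0.2362]
eef_rot: [0.379, 0.925, -0.001, -0.001]
contact_force: [1.2, 0.4, -0.9]
opening: 0.0275
```

```bash
cat > z.py <<'E'
from h import *
import sys,mv
n,x,y=sys.argv[1],int(sys.argv[2]),int(sys.argv[3]);N=int(sys.argv[4]) if len(sys.argv)>4 else 2
im=np.mean([robot.grab_frame('scene')['image'].astype(float) for _ in range(N)],0).astype(np.uint8)[y:y+60,x:x+60]
cv2.imwrite(f'pics/{n}.png',cv2.convertScaleAbs(cv2.resize(im,None,fx=10,fy=10,interpolation=cv2.INTER_CUBIC),alpha=1.6))
mv.plan(mv.st()[1])
E
python3 z.py n2 280 70
```

```text
t 20.95 p [0.4844 0.3076 0.2376] yaw 45.5 F [ 0.8  0.3 -1.2] T [-0.04  0.01  0.  ] open 0.028 q7 0.36
lin [0. 0. 0.] yawN 0.0 rows>= 0.0
```

View pics/n2.png

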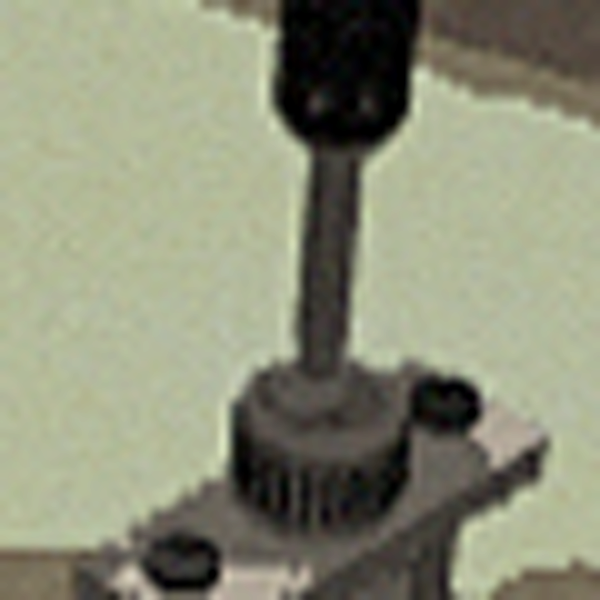

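```bash
python3 - <<'E'
from h import *
import pickle,mv
np.set_printoptions(precision=4,suppress=True)
s,t=pickle.load(open('f0.pkl','rb'))
o,p,R=mv.st()
print(p,proj(s,p+[0,0,-.0576]),proj(s,p+[0,0,-.1276]))
k=np.array([.4818,.3038,0])
for z in (.098,.104,.110,.116): print(z,proj(s,k+[0,0,z]), atz(s,(311.7,110),z))
E
```

```text
[0.4844 0.3076 0.2376] [315.7287  79.2786] [313.4667 105.7459]
0.098 [311.3591 110.5537] [0.4815 0.3062 0.098 ]
0.104 [311.5367 108.4039] [0.4849 0.2983 0.104 ]
0.11 [311.7155 106.2385] [0.4882 0.2905 0.11  ]
0.116 [311.8957 104.0572] [0.4916 0.2827 0.116 ]
```

```bash
python3 z.py n3 280 20 1
```

```text
t 21.0 p [0.4846 0.3079 0.2379] yaw 45.5 F [ 0.1 -0.  -2.9] T [-0.03  0.05  0.01] open 0.0278 q7 0.36
lin [0. 0. 0.] yawN 0.0 rows>= 0.0
```

View pics/n3.png

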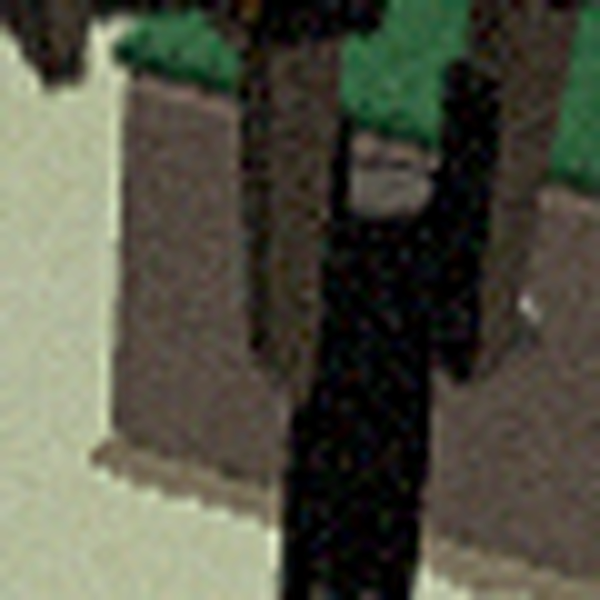

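```bash
python3 - <<'E'
from h import *
import pickle,mv
s,t=pickle.load(open('f0.pkl','rb'))
o,p,R=mv.st()
print(proj(s,p),[ (z,proj(s,p+[0,0,z]).round(1)) for z in (.019,.03,.036,.042,.048)], [(z,proj(s,p+[0,0,z]).round(1)) for z in (-.058,-.064,-.070)])
E
python3 lean.py 311.7 110 318.35 38.5 .15 .02
```

```text
[317.8603  55.4943] [(0.019, array([318.6,  47.3])), (0.03, array([319. ,  42.5])), (0.036, array([319.2,  39.8])), (0.042, array([319.4,  37.1])), (0.048, array([319.7,  34.4]))] [(-0.058, array([315.8,  79.3])), (-0.064, array([315.6,  81.6])), (-0.07, array([315.4,  84. ]))]
lean deg 2.7 slide 0.0013 lat -0.004 res [ 1.1 -0.8 -1.1  0.6] tip [0.4892 0.2977 0.0359]
```

```bash
python3 mv.py .478 .3175 .2375 45.7
```

```text
t 21.0 p [0.4846 0.3079 0.2379] yaw 45.5 F [ 0.1 -0.  -2.9] T [-0.03  0.05  0.01] open 0.0278 q7 0.36
lin [0.0457 0.0091 0.0017] yawN -0.004 rows>= 0.23328396081532593
```

Emit:
servo_tool([
  {"linear": [0.02,0.005,0],"yaw": 0},
  {"linear": [0.046,0.009,0],"yaw": 0},
  {"linear": [0.046,0.009,0],"yaw": 0},
  {"linear": [0.046,0.009,0],"yaw": 0},
  {"linear": [0.046,0.009,0],"yaw": 0},
])

```text
time_s: 21.5
ee_pos: [0.4776, 0.3176, 0.2377]
eef_rot: [0.378, 0.926, 0.0, 0.0]
contact_force: [-0.4, -0.2, -1.9]
opening: 0.0277
```

```bash
python3 z.py n4 280 70 3
```

```text
t 21.65 p [0.4777 0.3175 0.2376] yaw 45.5 F [ 0.4  0.3 -0.9] T [-0.08 -0.    0.02] open 0.0279 q7 0.33
lin [0. 0. 0.] yawN 0.0 rows>= 0.0
```

View pics/n4.png

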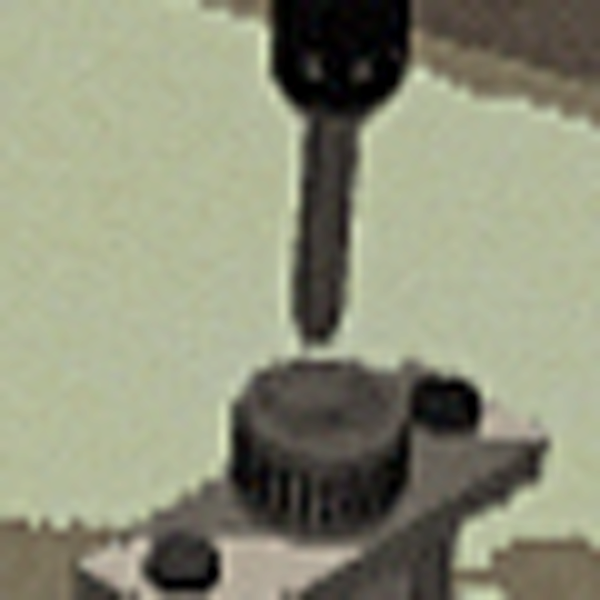

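```bash
python3 mv.py .482 .310 .2235 45.7
```

```text
t 21.65 p [0.4777 0.3175 0.2376] yaw 45.5 F [ 0.4  0.3 -0.9] T [-0.08 -0.    0.02] open 0.0279 q7 0.33
lin [-0.0334 -0.0094  0.0565] yawN -0.0038 rows>= 0.33146811168488727
```

Emit:
servo_tool([
  {"linear": [-0.015,-0.005,0],"yaw": -0.004},
  {"linear": [-0.033,-0.0094,0],"yaw": -0.004},
  {"linear": [-0.033,-0.0094,0.02],"yaw": -0.004},
  {"linear": [-0.033,-0.0094,0.04],"yaw": -0.004},
  {"linear": [-0.033,-0.0094,0.056],"yaw": -0.004},
])

```text
time_s: 22.15
ee_pos: [0.4833, 0.3096, 0.2242]
eef_rot: [0.377, 0.926, 0.0, 0.001]
contact_force: [1.0, -2.8, 11.1]
opening: 0.0278
```

```bash
python3 z.py n5 280 70 3
```

```text
t 22.3 p [0.4833 0.3094 0.2238] yaw 45.7 F [ 3.  -1.5  1.5] T [-0.63 -0.93  0.01] open 0.0279 q7 0.36
lin [0. 0. 0.] yawN 0.0 rows>= 0.0
```

View pics/n5.png

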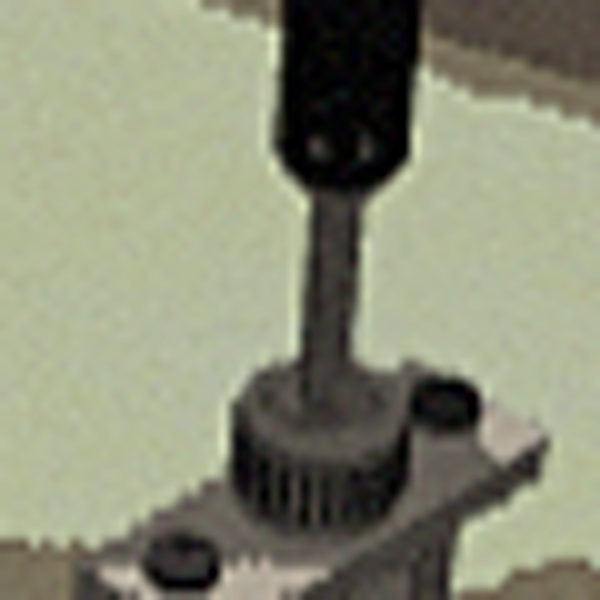

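```bash
python3 mv.py .487 .3068 .2215 45.7
```

```text
t 22.3 p [0.4833 0.3094 0.2238] yaw 45.7 F [ 3.  -1.5  1.5] T [-0.63 -0.93  0.01] open 0.0279 q7 0.36
lin [-0.0181  0.0028  0.0093] yawN -0.0003 rows>= 0.1024946133990044
```

Emit:
servo_tool([
  {"linear": [-0.009,0.001,0],"yaw": 0},
  {"linear": [-0.018,0.003,0.0],"yaw": 0},
  {"linear": [-0.018,0.003,0.006],"yaw": 0},
  {"linear": [-0.018,0.003,0.012],"yaw": 0},
  {"linear": [-0.018,0.003,0.018],"yaw": 0},
])

```text
time_s: 22.8
ee_pos: [0.4854, 0.3077, 0.2189]
eef_rot: [0.377, 0.926, -0.0, -0.0]
contact_force: [0.6, -0.2, -1.0]
opening: 0.0279
```

```bash
python3 z.py n6 280 70 2
```

```text
t 22.9 p [0.4853 0.3075 0.2186] yaw 45.7 F [ 0.8  0.2 -1.8] T [-0.25 -0.27  0.02] open 0.0275 q7 0.37
lin [0. 0. 0.] yawN 0.0 rows>= 0.0
```

View pics/n6.png

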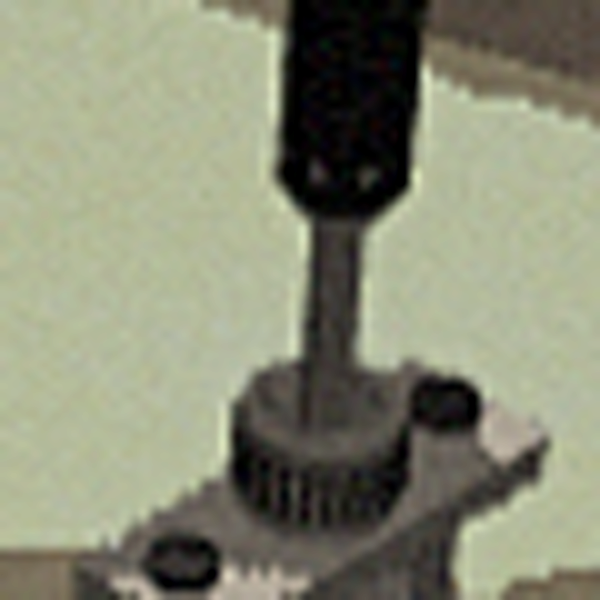

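Emit:
servo_tool([
  {"linear": [0,0,0.006],"yaw": 0},
  {"linear": [0,0,0.012],"yaw": 0},
  {"linear": [0,0,0.018],"yaw": 0},
  {"linear": [0,0,0.024],"yaw": 0},
  {"linear": [0,0,0.024],"yaw": 0},
])

```text
time_s: 23.4
ee_pos: [0.4856, 0.3072, 0.2127]
eef_rot: [0.377, 0.926, -0.0, 0.0]
contact_force: [1.3, -0.8, -1.3]
opening: 0.0277
```

```bash
python3 mv.py
```

```text
t 23.4 p [0.4856 0.3072 0.2127] yaw 45.7 F [ 1.3 -0.8 -1.3] T [-0.59 -0.34  0.05] open 0.0277 q7 0.38
lin [0. 0. 0.] yawN 0.0 rows>= 0.0
```

Emit:
servo_tool([
  {"linear": [0,0,0.006],"yaw": 0},
  {"linear": [0,0,0.012],"yaw": 0},
  {"linear": [0,0,0.018],"yaw": 0},
  {"linear": [0,0,0.018],"yaw": 0},
  {"linear": [0,0,0.018],"yaw": 0},
])

```text
time_s: 23.9
ee_pos: [0.4855, 0.3073, 0.2082]
eef_rot: [0.377, 0.926, -0.0, 0.0]
contact_force: [1.2, -1.4, -2.5]
opening: 0.0281
```

```bash
python3 z.py n7 280 70 2
```

```text
t 24.0 p [0.4855 0.3074 0.2083] yaw 45.7 F [ 0.5 -2.  -2.9] T [-0.84 -0.47  0.01] open 0.0279 q7 0.38
lin [0. 0. 0.] yawN 0.0 rows>= 0.0
```

View pics/n7.png

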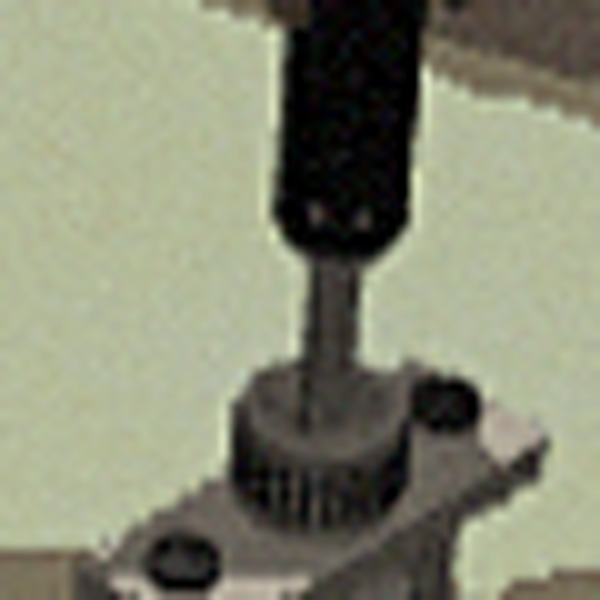

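Emit:
servo_tool([
  {"linear": [-0.004,-0.003,0.006],"yaw": 0},
  {"linear": [-0.004,-0.003,0.012],"yaw": 0},
  {"linear": [-0.004,-0.003,0.018],"yaw": 0},
  {"linear": [-0.004,-0.003,0.023],"yaw": 0},
  {"linear": [-0.004,-0.003,0.023],"yaw": 0},
])

```text
time_s: 24.5
ee_pos: [0.4864, 0.3069, 0.206]
eef_rot: [0.377, 0.926, 0.001, -0.0]
contact_force: [-4.0, -4.9, 18.6]
opening: 0.028
```

```bash
python3 z.py n8 280 70 2
```

```text
t 24.6 p [0.4864 0.3069 0.206 ] yaw 45.7 F [-2.4 -4.6 17.5] T [-1.49  1.33  0.05] open 0.0277 q7 0.39
lin [0. 0. 0.] yawN 0.0 rows>= 0.0
```

View pics/n8.png

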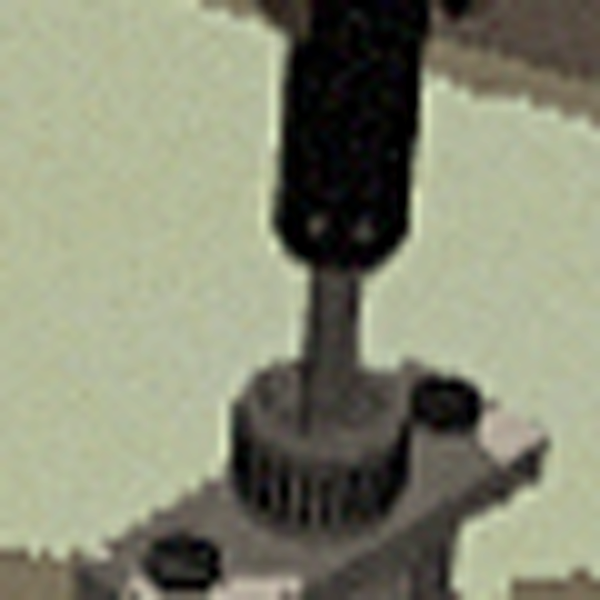

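```bash
python3 - <<'E'
from h import *
import pickle
s,t=pickle.load(open('f0.pkl','rb'))
for n,c in (('scene-rel',np.array([.4818,.3038])),):
  for z in (.144,.147,.150,.154,.158): print(z,proj(s,[c[0]+.0055,c[1]-.0125,z]).round(1))
E
```

```text
0.144 [312.5  97.1]
0.147 [312.6  96. ]
0.15 [312.7  94.8]
0.154 [312.8  93.3]
0.158 [313.   91.7]
```

Emit:
servo_tool([
  {"linear": [0,0,-0.012],"yaw": 0},
  {"linear": [0,0,-0.012],"yaw": 0.1},
  {"linear": [0,0,-0.012],"yaw": 0.2},
  {"linear": [0,0,-0.012],"yaw": 0.3},
  {"linear": [0,0,-0.012],"yaw": 0.4},
])

```text
time_s: 25.1
ee_pos: [0.4848, 0.3057, 0.2063]
eef_rot: [0.518, 0.855, -0.001, -0.001]
contact_force: [-3.5, -4.1, 6.4]
opening: 0.0274
```

```bash
python3 z.py n9 280 70 2
```

```text
t 25.2 p [0.4848 0.3057 0.2063] yaw 27.7 F [-2.4 -4.8  6.2] T [-1.45  1.04  0.1 ] open 0.0279 q7 0.1
lin [0. 0. 0.] yawN 0.0 rows>= 0.0
```

View pics/n9.png

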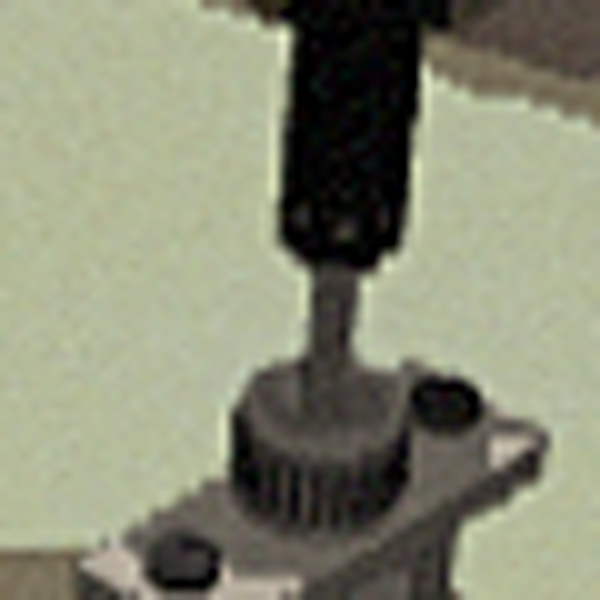

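Emit:
servo_tool([
  {"linear": [0,0,0],"yaw": 0.08},
  {"linear": [0,0,0],"yaw": 0.16},
  {"linear": [0,0,0],"yaw": 0.24},
  {"linear": [0,0,0],"yaw": 0.32},
  {"linear": [0,0,0],"yaw": 0.32},
])

```text
time_s: 25.7
ee_pos: [0.4839, 0.306, 0.2063]
eef_rot: [0.621, 0.784, -0.002, -0.001]
contact_force: [-3.9, -4.6, 9.0]
opening: 0.0275
```

```bash
python3 mv.py
```

```text
t 25.7 p [0.4839 0.306  0.2063] yaw 13.3 F [-3.9 -4.6  9. ] T [-1.42  1.7   0.08] open 0.0275 q7 -0.13
lin [0. 0. 0.] yawN 0.0 rows>= 0.0
```

Emit:
servo_tool([
  {"linear": [0,0,0],"yaw": 0.05},
  {"linear": [0,0,0],"yaw": 0.1},
  {"linear": [0,0,0],"yaw": 0.15},
  {"linear": [0,0,0],"yaw": 0.2},
  {"linear": [0,0,0],"yaw": 0.2},
])

```text
time_s: 26.2
ee_pos: [0.4834, 0.3065, 0.2063]
eef_rot: [0.68, 0.733, -0.002, -0.002]
contact_force: [-5.8, -3.1, 9.1]
opening: 0.0276
```

```bash
python3 mv.py
```

```text
t 26.2 p [0.4834 0.3065 0.2063] yaw 4.3 F [-5.8 -3.1  9.1] T [-1.18  2.03  0.14] open 0.0276 q7 -0.27
lin [0. 0. 0.] yawN 0.0 rows>= 0.0
```

Emit:
servo_tool([
  {"linear": [0,0,0],"yaw": 0.05},
  {"linear": [0,0,0],"yaw": 0.1},
  {"linear": [0,0,0],"yaw": 0.15},
  {"linear": [0,0,0],"yaw": 0.2},
  {"linear": [0,0,0],"yaw": 0.2},
])

```text
time_s: 26.7
ee_pos: [0.4831, 0.3071, 0.2062]
eef_rot: [0.735, 0.678, -0.002, -0.002]
contact_force: [-5.9, -2.2, 8.8]
opening: 0.0274
```

```bash
python3 look.py n10 260 50 100 190
```

```text
t 26.8 p [0.4831 0.3071 0.2062] yaw -4.6 F [-6.7 -1.4  8.3] T [-0.82  2.26  0.17] open 0.0276 q7 -0.41
lin [0. 0. 0.] yawN 0.0 rows>= 0.0
```

View pics/n10.png

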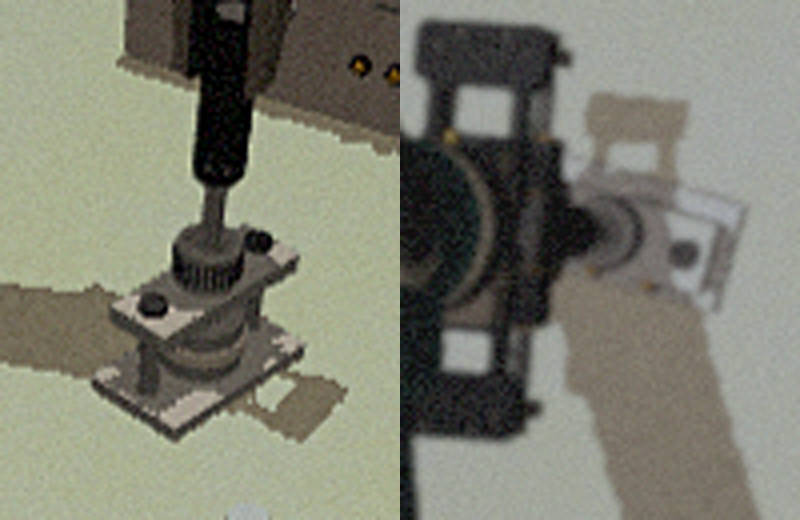

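Emit:
servo_tool([
  {"linear": [0,0,0],"yaw": 0.05},
  {"linear": [0,0,0],"yaw": 0.1},
  {"linear": [0,0,0],"yaw": 0.15},
  {"linear": [0,0,0],"yaw": 0.15},
  {"linear": [0,0,0],"yaw": 0.15},
])

```text
time_s: 27.3
ee_pos: [0.4829, 0.3075, 0.2062]
eef_rot: [0.773, 0.634, -0.002, -0.002]
contact_force: [-6.3, -2.4, 8.4]
opening: 0.0279
```

```bash
python3 mv.py
```

```text
t 27.3 p [0.4829 0.3075 0.2062] yaw -11.3 F [-6.3 -2.4  8.4] T [-0.63  2.34  0.25] open 0.0279 q7 -0.51
lin [0. 0. 0.] yawN 0.0 rows>= 0.0
```

Emit:
servo_tool([
  {"linear": [0,0,0],"yaw": 0.05},
  {"linear": [0,0,0],"yaw": 0.1},
  {"linear": [0,0,0],"yaw": 0.15},
  {"linear": [0,0,0],"yaw": 0.2},
  {"linear": [0,0,0],"yaw": 0.2},
])

```text
time_s: 27.8
ee_pos: [0.4827, 0.3078, 0.2062]
eef_rot: [0.821, 0.571, -0.002, -0.002]
contact_force: [-7.2, -0.8, 8.3]
opening: 0.028
```

```bash
python3 look.py n11 280 60 110 200
```

```text
t 27.9 p [0.4827 0.3078 0.2062] yaw -20.3 F [-6.9 -1.3  9. ] T [-0.49  2.44  0.4 ] open 0.0277 q7 -0.65
lin [0. 0. 0.] yawN 0.0 rows>= 0.0
```

View pics/n11.png

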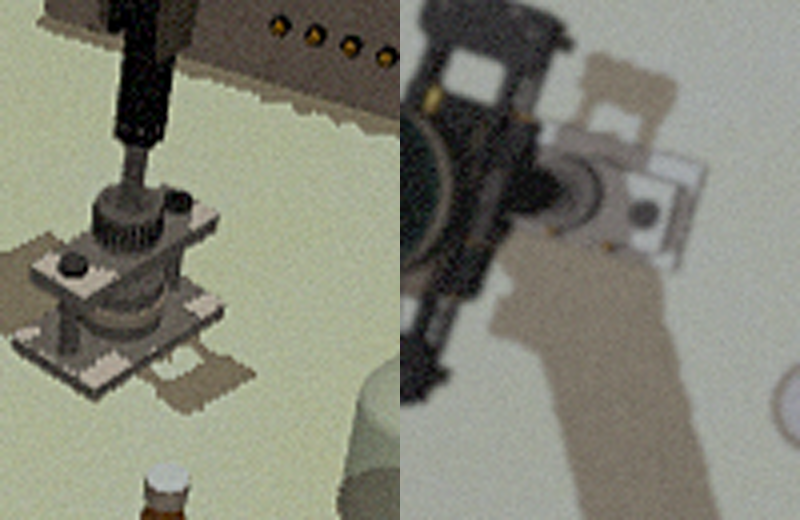

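Emit:
servo_tool([
  {"linear": [0,0,-0.01],"yaw": -0.1},
  {"linear": [0,0,-0.01],"yaw": -0.2},
  {"linear": [0,0,-0.012],"yaw": -0.3},
  {"linear": [0,0,-0.012],"yaw": -0.3},
  {"linear": [0,0,-0.012],"yaw": -0.3},
])

```text
time_s: 28.4
ee_pos: [0.4829, 0.3066, 0.2071]
eef_rot: [0.749, 0.663, -0.003, -0.001]
contact_force: [-5.0, 0.4, -9.2]
opening: 0.0276
```

```bash
python3 mv.py
```

```text
t 28.4 p [0.4829 0.3066 0.2071] yaw -7.0 F [-5.   0.4 -9.2] T [-0.06  1.78  0.1 ] open 0.0276 q7 -0.45
lin [0. 0. 0.] yawN 0.0 rows>= 0.0
```

Emit:
servo_tool([
  {"linear": [0,-0.008,0],"yaw": -0.05},
  {"linear": [0,-0.01,0],"yaw": -0.08},
  {"linear": [0,-0.012,-0.005],"yaw": -0.08},
  {"linear": [0,-0.012,-0.02],"yaw": -0.08},
  {"linear": [0,-0.012,-0.04],"yaw": -0.08},
])

```text
time_s: 28.9
ee_pos: [0.4832, 0.307, 0.2195]
eef_rot: [0.728, 0.686, 0.001, 0.0]
contact_force: [-2.1, 0.3, -3.9]
opening: 0.0277
```

```bash
python3 mv.py
```

```text
t 28.9 p [0.4832 0.307  0.2195] yaw -3.4 F [-2.1  0.3 -3.9] T [-0.17  1.08  0.06] open 0.0277 q7 -0.4
lin [0. 0. 0.] yawN 0.0 rows>= 0.0
```

Emit:
servo_tool([
  {"linear": [0,0,-0.06],"yaw": 0},
  {"linear": [0,0,-0.14],"yaw": 0},
  {"linear": [0,0,-0.24],"yaw": 0},
  {"linear": [0,0,-0.32],"yaw": 0},
  {"linear": [0,0,-0.32],"yaw": 0},
])

```text
time_s: 29.4
ee_pos: [0.4862, 0.3077, 0.3037]
eef_rot: [0.728, 0.686, 0.005, 0.001]
contact_force: [-0.4, -0.7, -1.0]
opening: 0.0278
```

```bash
python3 look.py n12 270 30 115 210
```

```text
t 29.5 p [0.4838 0.3069 0.2999] yaw -3.4 F [ 0.3 -1.3 -2.3] T [-0.12  0.11 -0.  ] open 0.0286 q7 -0.46
lin [0. 0. 0.] yawN 0.0 rows>= 0.0
```

View pics/n12.png

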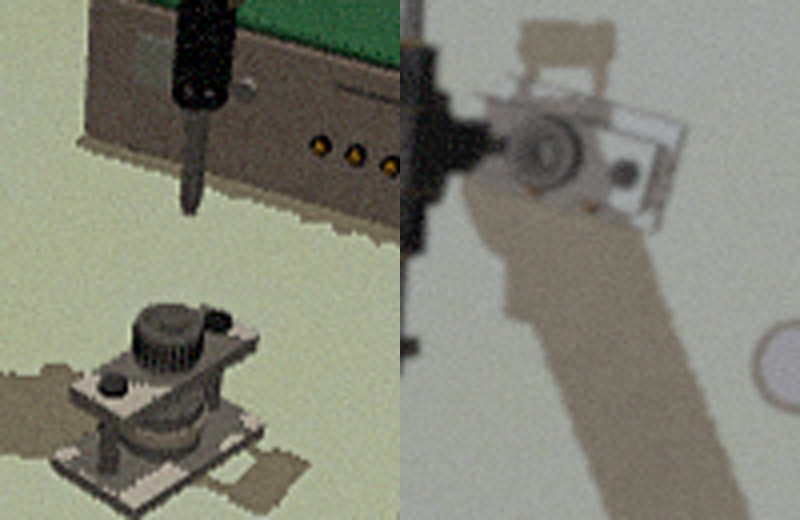

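```bash
python3 mv.py .5349 -.3048 .285 75.3
```

```text
t 29.5 p [0.4838 0.3069 0.2999] yaw -3.4 F [ 0.3 -1.3 -2.3] T [-0.12  0.11 -0.  ] open 0.0286 q7 -0.46
lin [-2.431   0.3471  0.055 ] yawN -1.7478 rows>= 12.281155880670374
```

Emit:
servo_tool([
  {"linear": [-0.12,0.02,0],"yaw": -0.1},
  {"linear": [-0.28,0.04,0],"yaw": -0.27},
  {"linear": [-0.46,0.065,0],"yaw": -0.44},
  {"linear": [-0.64,0.09,0],"yaw": -0.6},
  {"linear": [-0.8,0.115,0],"yaw": -0.76},
])

```text
time_s: 30.0
ee_pos: [0.4996, 0.1029, 0.2981]
eef_rot: [0.492, 0.871, -0.0, 0.0]
contact_force: [0.0, -0.1, -1.2]
opening: 0.0274
```

```bash
python3 - <<'E'
from h import *
f=[robot.grab_frame('top') for _ in range(6)]
m=np.mean([x['image'].astype(float) for x in f],0).astype(np.uint8);cv2.imwrite('pics/tm2.png',m)
f=[robot.grab_frame('scene') for _ in range(2)]
ms=np.mean([x['image'].astype(float) for x in f],0).astype(np.uint8);cv2.imwrite('pics/sm2.png',ms)
old=cv2.imread('pics/tm.png')
c=lambda im:cv2.resize(cv2.convertScaleAbs(im[222:262,125:165],alpha=1.6),(400,400),interpolation=cv2.INTER_CUBIC)
cv2.imwrite('pics/cmp.png',np.hstack([c(old),c(m)]))
t=f[0]
import pickle
s,t=pickle.load(open('f0.pkl','rb'))
outs=[]
for im in (old,m):
  rows=[[proj(t,[.4812+r*np.cos(a),.3098+r*np.sin(a),.083]) for a in (np.radians(-15.7)-q+np.pi for q in np.arange(-.6,1.8,.02))] for r in np.arange(.014,.036,.0005)]
  mm=np.array(rows,np.float32);o=cv2.remap(im.astype(np.float32),mm[...,0],mm[...,1],cv2.INTER_CUBIC)
  lo,hi=np.percentile(o,[1,99]);o=cv2.resize(np.clip((o-lo)/(hi-lo)*255,0,255).astype(np.uint8),(720,280),interpolation=cv2.INTER_NEAREST)
  for q in np.arange(-.5,1.8,.1):
      X=int((q+.6)/2.4*720);cv2.line(o,(X,0),(X,10 if abs(q-round(q*2)/2)>.01 else 25),(0,0,255),1)
  outs.append(o)
cv2.imwrite('pics/unw4.png',np.vstack(outs))
import mv;mv.plan((.5349,-.3048,.285),75.3)
E
```

```text
t 30.4 p [0.4997 0.1069 0.2984] yaw 31.0 F [-0.1  1.1 -1.4] T [-0.1   0.03  0.04] open 0.0279 q7 0.4
lin [-1.4843 -0.7272  0.0542] yawN -0.9846 rows>= 8.26878401230071
```

View pics/cmp.png

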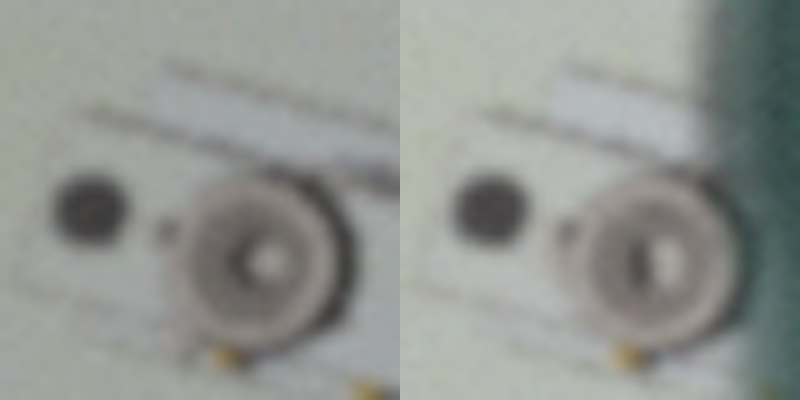

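View pics/unw4.png

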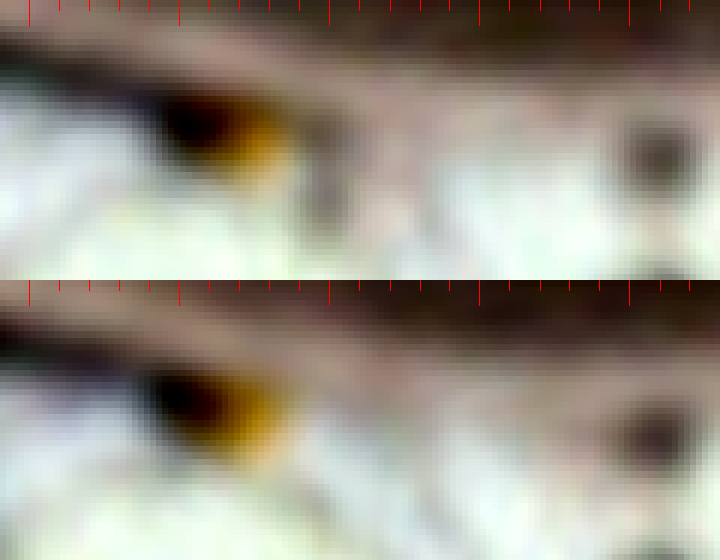

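Emit:
servo_tool([
  {"linear": [-0.12,-0.06,0],"yaw": -0.1},
  {"linear": [-0.28,-0.14,0],"yaw": -0.27},
  {"linear": [-0.45,-0.22,0],"yaw": -0.44},
  {"linear": [-0.62,-0.3,0],"yaw": -0.6},
  {"linear": [-0.78,-0.38,0],"yaw": -0.76},
])

```text
time_s: 30.9
ee_pos: [0.5185, -0.1014, 0.2988]
eef_rot: [0.223, 0.975, 0.0, 0.0]
contact_force: [0.2, 0.1, -1.3]
opening: 0.0276
```

```bash
python3 mv.py .5235 -.302 .26 75.3
```

```text
t 30.9 p [ 0.5185 -0.1014  0.2988] yaw 64.3 F [ 0.2  0.1 -1.3] T [ 0.01 -0.08 -0.01] open 0.0276 q7 1.43
lin [-0.3663 -0.7143  0.1551] yawN -0.2451 rows>= 4.087838923525878
```

Emit:
servo_tool([
  {"linear": [-0.09,-0.17,0.0],"yaw": -0.12},
  {"linear": [-0.18,-0.35,0.03],"yaw": -0.24},
  {"linear": [-0.27,-0.52,0.08],"yaw": -0.24},
  {"linear": [-0.34,-0.66,0.12],"yaw": -0.24},
  {"linear": [-0.36,-0.7,0.15],"yaw": -0.24},
])

```text
time_s: 31.4
ee_pos: [0.5207, -0.3019, 0.2603]
eef_rot: [0.136, 0.991, -0.002, -0.001]
contact_force: [-0.2, -0.0, -1.4]
opening: 0.0278
```

Emit:
servo_tool([
  {"linear": [0,0,0],"yaw": 0},
  {"linear": [0,0,0],"yaw": 0},
  {"linear": [0,0,0],"yaw": 0},
  {"linear": [0,0,0],"yaw": 0},
  {"linear": [0,0,0],"yaw": 0},
])

```text
time_s: 31.9
ee_pos: [0.5224, -0.2965, 0.2618]
eef_rot: [0.132, 0.991, 0.0, 0.0]
contact_force: [0.4, 0.2, -2.2]
opening: 0.0277
```

```bash
python3 look.py r1 120 210 350 160
```

```text
t 32.0 p [ 0.5221 -0.2971  0.2617] yaw 74.7 F [-0.1  0.3 -2.7] T [ 0.03 -0.03 -0.  ] open 0.0279 q7 2.07
lin [0. 0. 0.] yawN 0.0 rows>= 0.0
```

View pics/r1.png

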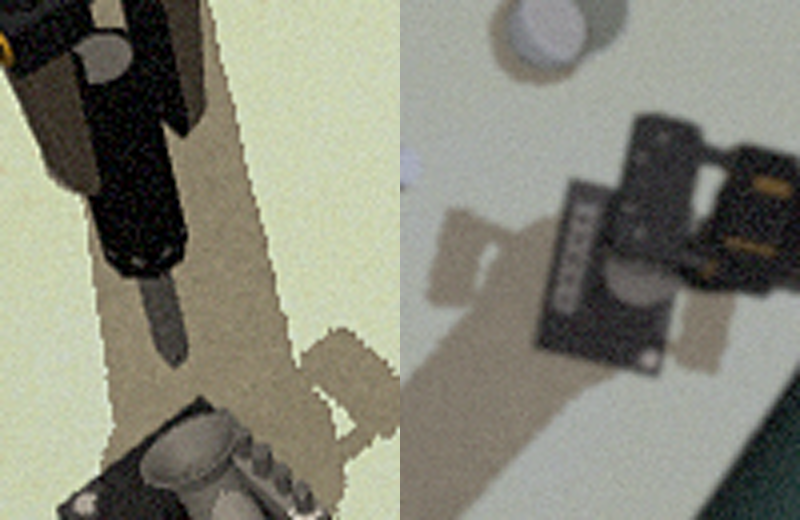

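```bash
python3 lean.py 163.6 299.9 145.6 223.6 .151 .019; python3 - <<'E'
from h import *
import pickle,mv
np.set_printoptions(precision=4,suppress=True)
s,t=pickle.load(open('f0.pkl','rb'))
o,p,R=mv.st();print(proj(s,p-[0,0,.132]),proj(s,p))
M=np.array([.519,-.2995,.072])
# scene-only mouth: match
print('mouth px',proj(s,M),'E',proj(s,[.5244,-.3009,.0614]))
print('scene tip at z',atz(s,(163.6,299.9),p[2]-.132))
E
python3 mv.py .5235 -.302 .2 75.3
```

```text
lean deg 0.6 slide -0.0059 lat -0.0021 res [ 0.5 -0.6 -0.5  0.4] tip [ 0.5239 -0.2998  0.0656]
[165.0787 300.0542] [151.8114 245.0672]
mouth px [167.5174 320.4578] E [170.5353 326.018 ]
scene tip at z [ 0.5199 -0.298   0.1297]
t 32.0 p [ 0.5221 -0.2971  0.2617] yaw 74.7 F [-0.1  0.3 -2.7] T [ 0.03 -0.03 -0.  ] open 0.0279 q7 2.07
lin [-0.0106 -0.0174  0.2469] yawN -0.013 rows>= 1.238434075423364
```

Emit:
servo_tool([
  {"linear": [-0.015,-0.014,0.05],"yaw": -0.013},
  {"linear": [-0.015,-0.014,0.1],"yaw": -0.013},
  {"linear": [-0.015,-0.014,0.16],"yaw": -0.013},
  {"linear": [-0.015,-0.014,0.22],"yaw": -0.013},
  {"linear": [-0.015,-0.014,0.22],"yaw": -0.013},
])

```text
time_s: 32.5
ee_pos: [0.5228, -0.3012, 0.2032]
eef_rot: [0.129, 0.992, 0.001, -0.003]
contact_force: [-0.2, -0.4, -2.7]
opening: 0.0272
```

```bash
python3 look.py r2 120 240
```

```text
t 32.55 p [ 0.5235 -0.3018  0.2047] yaw 75.2 F [-0.5  0.  -1.3] T [-0.04  0.01  0.01] open 0.0276 q7 2.13
lin [0. 0. 0.] yawN 0.0 rows>= 0.0
```

View pics/r2.png

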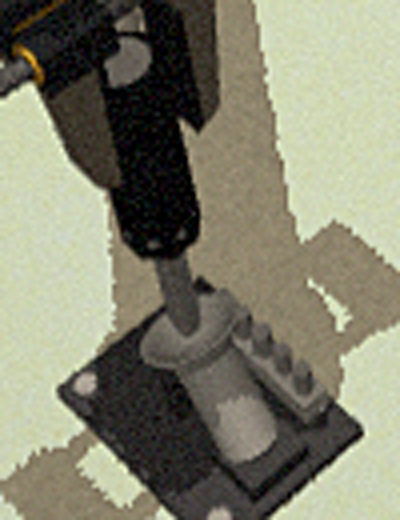

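Emit:
servo_tool([
  {"linear": [-0.016,-0.004,0.01],"yaw": 0},
  {"linear": [-0.016,-0.004,0.02],"yaw": 0},
  {"linear": [-0.016,-0.004,0.035],"yaw": 0},
  {"linear": [-0.016,-0.004,0.05],"yaw": 0},
  {"linear": [-0.016,-0.004,0.05],"yaw": 0},
])

```text
time_s: 33.05
ee_pos: [0.5277, -0.3039, 0.1934]
eef_rot: [0.128, 0.992, 0.0, -0.0]
contact_force: [-1.2, 0.2, -1.8]
opening: 0.0281
```

```bash
python3 look.py r3 120 240
```

```text
t 33.1 p [ 0.5278 -0.304   0.1936] yaw 75.2 F [ 0.3  0.2 -1.4] T [ 0.    0.01 -0.02] open 0.0276 q7 2.14
lin [0. 0. 0.] yawN 0.0 rows>= 0.0
```

View pics/r3.png

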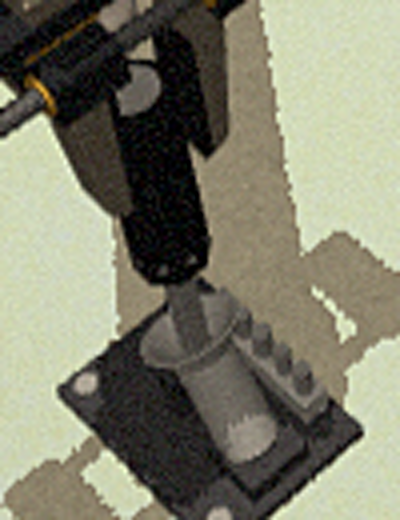

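Emit:
servo_tool([
  {"linear": [0,0,0.01],"yaw": 0},
  {"linear": [0,0,0.02],"yaw": 0},
  {"linear": [0,0,0.03],"yaw": 0},
  {"linear": [0,0,0.04],"yaw": 0},
  {"linear": [0,0,0.04],"yaw": 0},
])

```text
time_s: 33.6
ee_pos: [0.5279, -0.304, 0.1834]
eef_rot: [0.128, 0.992, 0.0, -0.0]
contact_force: [-0.5, 0.2, -1.0]
opening: 0.0278
```

```bash
python3 mv.py
```

```text
t 33.6 p [ 0.5279 -0.304   0.1834] yaw 75.2 F [-0.5  0.2 -1. ] T [ 0.03 -0.09 -0.02] open 0.0278 q7 2.15
lin [0. 0. 0.] yawN 0.0 rows>= 0.0
```

Emit:
servo_tool([
  {"linear": [0,0,0],"yaw": 0},
  {"linear": [0.02,0,0.01],"yaw": 0},
  {"linear": [0.045,0,0.02],"yaw": 0},
  {"linear": [0.071,0,0.03],"yaw": 0},
  {"linear": [0.09,0,0.042],"yaw": 0},
], claw=0.697)

```text
time_s: 34.1
ee_pos: [0.5049, -0.2979, 0.173]
eef_rot: [0.129, 0.992, 0.0, -0.001]
contact_force: [0.8, 0.8, -0.3]
opening: 0.028
```

```bash
python3 look.py r4 120 230
```

```text
t 34.15 p [ 0.5039 -0.2977  0.1723] yaw 75.2 F [-0.1  1.7 -1.3] T [ 0.29 -0.21  0.05] open 0.0278 q7 2.16
lin [0. 0. 0.] yawN 0.0 rows>= 0.0
```

View pics/r4.png

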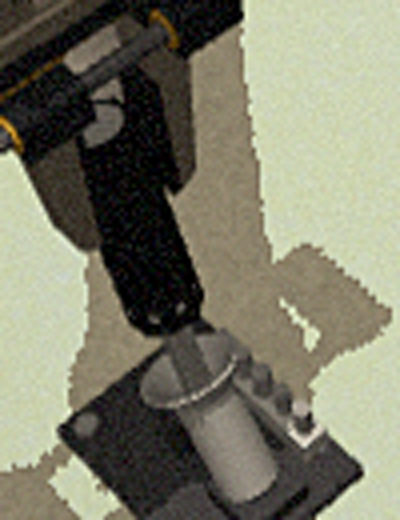

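Emit:
servo_tool([
  {"linear": [0.025,0,0.015],"yaw": 0},
  {"linear": [0.05,0,0.03],"yaw": 0},
  {"linear": [0.072,0,0.05],"yaw": 0},
  {"linear": [0.094,0,0.068],"yaw": 0},
  {"linear": [0.114,0,0.087],"yaw": 0},
])

```text
time_s: 34.65
ee_pos: [0.478, -0.2911, 0.1511]
eef_rot: [0.129, 0.992, 0.0, -0.0]
contact_force: [0.8, -0.0, -1.4]
opening: 0.028
```

```bash
python3 look.py r5 120 230
```

```text
t 34.7 p [ 0.4768 -0.2907  0.1504] yaw 75.2 F [-0.3  0.6 -1.3] T [ 0.12 -0.29  0.02] open 0.0283 q7 2.18
lin [0. 0. 0.] yawN 0.0 rows>= 0.0
```

View pics/r5.png

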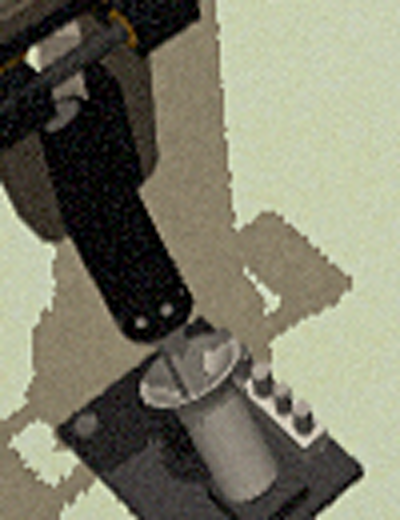

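Excellent; continue home.

Emit:
servo_tool([
  {"linear": [0.02,0,0.025],"yaw": 0},
  {"linear": [0.04,0,0.05],"yaw": 0},
  {"linear": [0.05,0,0.068],"yaw": 0},
  {"linear": [0.056,0,0.08],"yaw": 0},
  {"linear": [0.056,0,0.085],"yaw": 0},
])

```text
time_s: 35.2
ee_pos: [0.4649, -0.2872, 0.13]
eef_rot: [0.128, 0.992, 0.0, -0.0]
contact_force: [0.4, 2.1, 0.0]
opening: 0.0279
```

```bash
python3 look.py r6 120 230
```

```text
t 35.25 p [ 0.4651 -0.2872  0.13  ] yaw 75.3 F [ 0.4  1.6 -0.5] T [ 0.55 -0.27  0.07] open 0.0282 q7 2.21
lin [0. 0. 0.] yawN 0.0 rows>= 0.0
```

View pics/r6.png

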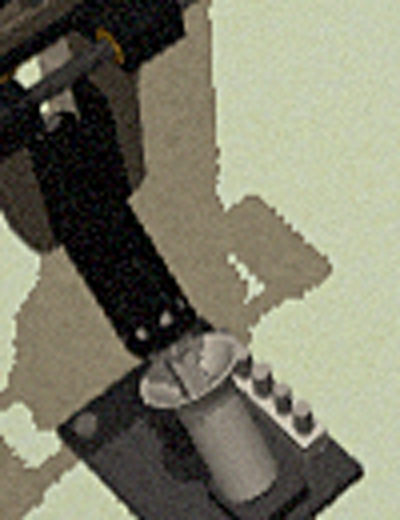

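Emit:
servo_tool([
  {"linear": [0,0,0.004],"yaw": 0},
  {"linear": [0,0,0.008],"yaw": 0},
  {"linear": [0,0,0.008],"yaw": 0},
  {"linear": [0,0,0.008],"yaw": 0},
  {"linear": [0,0,0.008],"yaw": 0},
])

```text
time_s: 35.75
ee_pos: [0.4654, -0.2875, 0.1284]
eef_rot: [0.128, 0.992, 0.0, 0.0]
contact_force: [0.9, 2.6, 1.0]
opening: 0.0279
```

Emit:
servo_tool([
  {"linear": [0,0,0],"yaw": 0},
  {"linear": [0,0,0],"yaw": 0},
  {"linear": [0,0,0],"yaw": 0},
  {"linear": [0,0,0],"yaw": 0},
  {"linear": [0,0,0],"yaw": 0},
], claw=0.3)

```text
time_s: 36.25
ee_pos: [0.465, -0.2878, 0.1283]
eef_rot: [0.129, 0.992, -0.0, -0.0]
contact_force: [0.6, 0.4, 0.1]
opening: 0.064
```

Emit:
servo_tool([
  {"linear": [0,0,0],"yaw": 0},
  {"linear": [0,0,-0.05],"yaw": 0},
  {"linear": [0,0,-0.15],"yaw": 0},
  {"linear": [0,0,-0.3],"yaw": 0},
  {"linear": [0,0,-0.45],"yaw": 0},
])

```text
time_s: 36.75
ee_pos: [0.4647, -0.2878, 0.2427]
eef_rot: [0.129, 0.992, -0.0, -0.0]
contact_force: [1.1, 0.5, 0.1]
opening: 0.0643
```

Emit:
servo_tool([
  {"linear": [0.1,0,-0.1],"yaw": 0},
  {"linear": [0.2,0.15,-0.2],"yaw": 0},
  {"linear": [0.2,0.35,-0.2],"yaw": 0},
  {"linear": [0.2,0.5,-0.2],"yaw": 0},
  {"linear": [0.2,0.6,-0.2],"yaw": 0},
])

```text
time_s: 37.25
ee_pos: [0.4555, -0.1269, 0.2921]
eef_rot: [0.127, 0.992, 0.001, 0.001]
contact_force: [-0.4, -0.1, 0.3]
opening: 0.0647
```

```bash
python3 look.py r7 120 230 350 160; python3 - <<'E'
from h import *
np.set_printoptions(precision=4,suppress=True)
f=[robot.grab_frame('top') for _ in range(4)];m=np.mean([x['image'].astype(float) for x in f],0).astype(np.uint8);cv2.imwrite('pics/tm3.png',m)
g=[robot.grab_frame('scene') for _ in range(4)];ms=np.mean([x['image'].astype(float) for x in g],0).astype(np.uint8);cv2.imwrite('pics/sm3.png',ms)
c=lambda im,x,y:cv2.resize(cv2.convertScaleAbs(im[y:y+40,x:x+40],alpha=1.6),(400,400),interpolation=cv2.INTER_CUBIC)
cv2.imwrite('pics/fin.png',np.hstack([c(m,125,222),c(m,268,138)]))
F=np.array([.5449,-.3063,.0217])
for lean in (33,36):
    a=np.radians(lean);u=np.array([-np.sin(a)*.967,np.sin(a)*.254,np.cos(a)])
    print(lean,[proj(g[0],F+d*u).round(1) for d in (.07,.17)],[proj(f[0],F+d*u).round(1) for d in (.07,.17)])
E
```

```text
t 37.35 p [ 0.4559 -0.1263  0.2915] yaw 75.6 F [ 0.4  0.7 -0.2] T [-0.04 -0.01 -0.03] open 0.0645 q7 1.6
lin [0. 0. 0.] yawN 0.0 rows>= 0.0
33 [array([162.4, 313.4]), array([133. , 262.8])] [array([410.8, 231.4]), array([416. , 254.8])]
36 [array([161.5, 313. ]), array([130.8, 262.2])] [array([410.3, 232.7]), array([414.6, 258.1])]
```

View pics/r7.png

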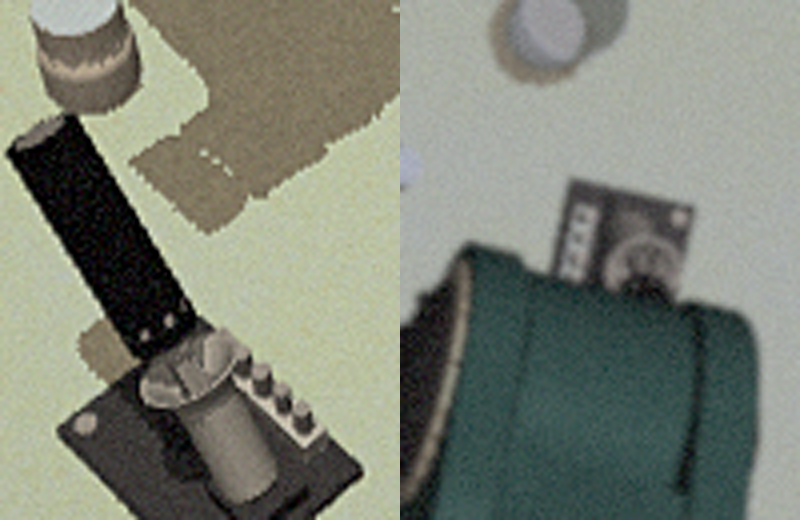

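View pics/fin.png

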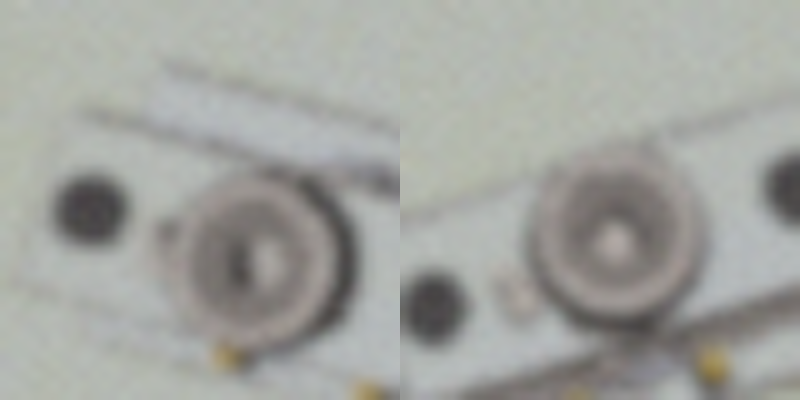

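View pics/sm3.png

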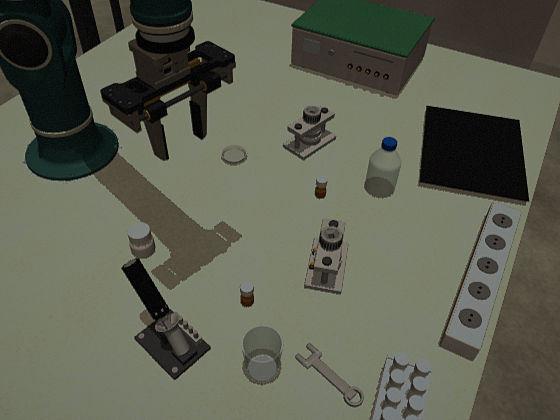

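```bash
python3 - <<'E'
from h import *
import pickle
s,t=pickle.load(open('f0.pkl','rb'))
m=cv2.imread('pics/tm3.png');old=cv2.imread('pics/tm.png')
outs=[]
for im,c,yaw in ((old,(.4812,.3098),-15.7),(m,(.4812,.3098),-15.7),(m,(.676,-.0154),16)):
  rows=[[proj(t,[c[0]+r*np.cos(a),c[1]+r*np.sin(a),.085]) for a in (np.radians(yaw)-q+np.pi for q in np.arange(0,2.2,.02))] for r in np.arange(.019,.034,.0005)]
  mm=np.array(rows,np.float32);o=cv2.remap(im.astype(np.float32),mm[...,0],mm[...,1],cv2.INTER_CUBIC)
  lo,hi=np.percentile(o,[1,99]);o=cv2.resize(np.clip((o-lo)/(hi-lo)*255,0,255).astype(np.uint8),(770,190),interpolation=cv2.INTER_CUBIC)
  for q in np.arange(0,2.2,.1):
      X=int(q/2.2*770);cv2.line(o,(X,0),(X,10 if abs(q-round(q*2)/2)>.01 else 25),(0,0,255),1)
  outs.append(o)
cv2.imwrite('pics/unw5.png',np.vstack(outs))
E
```

```text
(no output)
```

View pics/unw5.png

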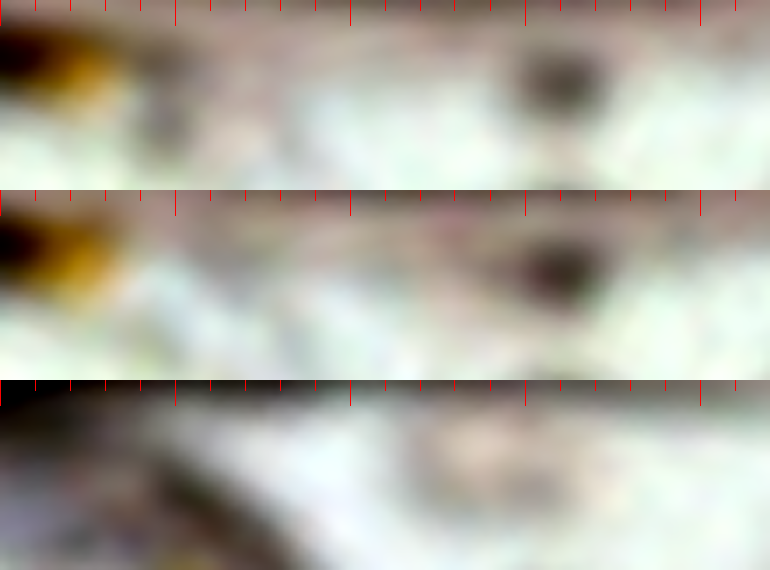

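```bash
python3 -c "
from bench import robot
print(robot.hand_in()); print(robot.observe()['time_s'])"
```

```text
the job is handed in; nothing more can be done
None
the job is handed in; nothing more can be done
```

The driver is back in the holder and released, and the loose press's knob is turned to its stop pin. The job is handed in at about 38 s of the 72 s allowed; no verdict came back.

**What I did:**
- I picked the driver off the bench and eased the grip so it swung tip-down, then stood it in the slanted holder and let go.
- I gripped it again at the handle end and pivoted it upright using the holder's flared mouth.
- I seated it in the square recess of press A, the press on the robot's left. I turned it clockwise until the torque climbed well past the knob's own 0.1 N m, to about 0.4 N m.
- I backed the twist off, lifted out and put the driver back in the holder.

**Last checks:**
- **Press A:** the top camera shows the lug lying against the pin, looking the same as on the tight press B. The lug moved from about 0.65 to 1.33 rad in that picture. The view is coarse, about 2.4 mm per pixel, so the torque rise is the stronger evidence.
- **Turn angle:** the tool turned about 66 degrees, while the lug moved only about 40. I put the difference down to slack in the recess and give in the grip.
- **Driver:** it leans about 36 degrees in the holder, with the shoulder where it was at the first placing, which fits the tip being fully home.
- **Everything else:** the last scene picture shows press B, the bystanders and the other items apparently where they started. I compared by eye and did not re-measure them.

**Disagreements:** the two cameras differed by up to about 5 mm on press A's position. I corrected the driver's position over the recess using contact forces. Seating it took about 18 N of downward push at most, and drawing it out about 9 N.

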